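# Stow the fallen paint bottle and hasp the carrier shut

### The arm

A 6-joint arm with a two-finger parallel gripper is mounted at the origin on the work surface. World frame = base frame: x ahead of the robot, y to its left, z up, the work surface at z = 0. Lengths are in m, angles in rad, forces in N, time in s.
With the tool pointing down it reaches from about 0.425 to 0.95 m from the base axis. Payload 14.7 kg.
Tool frame: the origin (TCP) lies between the finger pads; the fingertips stand ctrl.tip_reach ahead of it and the grasp point (between the pads) lies 2 mm behind it (ctrl.tip_reach is the distance from the TCP to the fingertips, in m); x points along the fingers, z is the direction in which the jaws open and shut, and the axes are right-handed (so a half turn about x gives the same grasp; the last joint's range is limited). The gripper opens to 85 mm and grips with 20 to 120 N. Pads are 22 mm wide; open, the fingers measure 114 mm over their backs; the gripper's body (76 mm by 85 mm) begins 54 mm behind the grasp point. The pads swing forward as they close: fully open they stand 13 mm farther back than shut.
Start: joints at [1.129, 0.48, 1.596, -0, 1.065, -0.047], TCP at [0.25, 0.6, 0.248] pointing down, gripper open.
Joint ranges: [-2.75, 2.75], [-0.82, 2.05], [0.23, 2.67], [-1.56, 4.7], [0.09, 2.69], [-2.92, 2.92]. Speed limits (rad/s): [1.89, 1.89, 2.39, 3.01, 3.01, 3.01].

### API

Orientations are given as a unit quaternion [x, y, z, w].
In Python, from workcell import telemetry, capture, ctrl, spotter gives the robot as it stands. The module is installed in compiled form; this text tells all that it offers.
- The arm moves only by the tool play_rows, never from a script. Its argument "moves" is a list of rows, each a list of 7 numbers: the finger opening in mm, from 0 to 85.4, then the shift along the world's x, y, z in mm, then the turn, a rotation vector about the world's x, y, z in rad. A call has 1 to 10 rows; each row is the pose to reach, as a shift and turn from the pose measured when the call began; what a row does not reach only later rows make up. A row lasts 1/10 s, in which the tool goes at most 50 mm and 8.59 degrees, less where a joint would pass 70% of its speed; a pose out of reach is approached as far as the arm can. A call with a gripper value outside its range is refused whole. The fingers move at their own pace and stop on an object; the grip force is fixed at half the most. Time passes only in rows, so rows that repeat a pose let the fingers close. It gives the time, the measured TCP pose, the force and the opening at its end, in the units of the state.
- telemetry.get_state(): the state, without advancing time (a new reading comes with each control period).
- capture(name): name is "scene" or "top"; returns a dict with "img" (420x560x3 uint8, red, green, blue), "z_map" (420x560 float32, m along the optical axis (not along the pixel's ray), 0 where there is no reading), "fx", "fy", "cx", "cy" (pixels), "R" (3x3) and "t" (3): a world point X has camera coordinates R X + t. Camera axes: x right, y down, z forward; pixel columns grow to the right and rows downward; lengths in m; the calibration is good to about 2 mm. A picture is of the moment at which its call begins.
- ctrl.finish_job(): hands the job in, once; it reports no verdict.
Trained networks look in a picture, given as the dict that the camera call returned (one of the last four; its "shot" number tells which), for a name from the list of things; names that differ only in an ending like _2 or _b are one class to them, and where a whole thing is asked for, a point or a joint stands for the part that bears it (a point fixed in the world has none). Each returns a list of dicts, best first, with "p" (0 to 1); they miss things now and then, are a little off and sometimes report something else, mostly with a low value. They report only what shows in the picture. A call takes as long as a camera call.
- spotter.recognise(picture, label): "at" ([column, row] in pixels, amid what is visible of it).
- spotter.cut_out(picture, label): "mask" (420x560 bool, what is visible of it) and "at" ([column, row] in pixels, amid what is visible of it).
The state is a dict: "clock": time; "q": joint angles; "qd": joint speeds; "joint_torque": joint torques, N m; "tool_pos": TCP position; "orientation": TCP orientation; "wrist_force": force on the tool from outside, world axes, zero at the start; "torque": the same for the moment, N m; "finger_gap": opening from 0.0 (shut) to 1.0 (fully open).
Only numpy, scipy, OpenCV 4.12 (cv2) and the standard library are available. Lean on these libraries where they do the work, as an engineer would, in place of code of your own. Each camera call takes 0.05 s, during which the arm holds its last target.

### The job

The yellow paint bottle has fallen over on the bench. Stand it upright on the bench and let go of it, so that you can take it again by its cap, and lower it (do not drop it) fully home into the empty middle hole of the bottle carrier. Then swing the carrier's steel strap over the three caps until it lies fully home with its slot over the staple, leaving the other two bottles in their holes and everything else on the bench where it is.

Things in the scene. Friction and masses are not known exactly. Their poses are not given: they have to be found in the camera images.
- bottle: Yellow paint bottle, black screw cap, 110 mm long, 0.14-0.28 kg, round (it can roll). Body 50 mm in diameter for 72 mm from the base (base edge bevelled 4 mm over 6 mm), then a sloping shoulder to the cap. Origin: centre of the base; x axis: from base to cap. Starts lying on the bench (x level, cap roughly to the robot's right, origin 25 mm up); upright when x points up.
- bottle_cap (a point): On the bottle's axis in the middle of its screw cap, 98 mm from the base; the cap is 34 mm in diameter and spans 86 to 110 mm from the base. The bottle's centre of mass lies about 44 mm from the base. Axes as the bottle's.
- carrier: Plywood bottle carrier, does not move (non-slip feet), 92 mm deep (its x), 210 mm long (its y); origin: centre of its underside. Three round 53 mm holes at y = -60, 0, +60 mm; the middle one is empty. Hole floors 12 mm and block top 58 mm above the bench; seated bottles reach 122 mm. End panels 84 mm by 14 mm, 125 mm high, middles at y = +-98 mm. Open to front and back above the block.
- bore (a point): Centre of the floor of the empty middle hole, 12 mm above the bench, where the middle of the bottle's base belongs; axes as the carrier's (z up).
- staple (a point): Foot of the staple, on top of the carrier's -y end panel, 125 mm above the bench: an inverted steel U rising 25 mm, 21 mm long along y, 5 mm thick. The closed strap's slot (10 by 34 mm) lies around it. Axes as the carrier's.
- strap (a joint): Hinge of the steel strap hasp, rad: 0 = closed (its stop), level along the carrier's top with its slot over the staple; grows as it opens upward about the hinge at the carrier's +y end; 1.57 = upright, 2.1 = stop. Starts at 1.6 to 1.8, leaning a little out to +y. Stiff: 0.38 N m of friction holds it at any angle, so it does not fall and must be brought all the way down.
- strap_hinge (a point): Middle of the hinge axis (parallel to the carrier's x), 129.5 mm above the bench over the +y panel; axes as the carrier's. Strap: 28 mm wide, 4 mm thick, 229 mm long from here; closed, its top is 130.5 mm above the bench. At joint value q a point r along the strap and h above its axis line lies, in this frame, at y = -r cos q + h sin q, z = r sin q + h cos q.
- strap_tab (a point): Middle of the turned-up thumb tab at the strap's free end: r = 224 mm, h = 14 mm (see strap_hinge). 28 mm wide (along x), 4 mm thick, reaching to h = 24 mm. Points out to +y when the strap is upright, up when closed; can be pinched across its 28 mm width from above all the way, letting it turn between the pads. Axes turn with the strap; as the carrier's when closed.
- red_bottle: Red bottle, same form, standing in a hole of the carrier beside the empty one. Origin: centre of the base, z up. To be left alone.
- blue_bottle: Blue bottle, same form, standing in the other hole of the carrier. Origin: centre of the base, z up. To be left alone.
- gold_jar: Bystander: closed jar of gold paint, 62 mm in diameter, 75 mm tall, origin at the centre of its underside.
- tape_roll: Bystander: yellow roll of masking tape lying flat, 100 mm across, 25 mm high, origin at the centre of its underside.
- enamel_tin: Bystander: tin of enamel with a dark blue band, 74 mm in diameter, 85 mm tall, origin at the centre of its underside.
- brush_mug: Bystander: white mug of brushes, 76 mm in diameter, brushes up to 210 mm high, origin at the centre of its underside.
- palette_knife: Bystander: broad palette knife with a wooden handle lying flat, 200 mm long, origin near its middle.

How it is judged:
On the way, in this order (a step that is already met when the one before it is completed fails the run):
1. the yellow bottle stands upright on the bench, let go (angle between bottle's own x axis and vertical below 0.06 rad and height (world z) of bottle below 0.006 m and contact force between the fingers and bottle below 0.2 N and linear speed of bottle below 0.03 m/s), for 0.2 s.
2. the yellow bottle stands fully home in the empty hole, let go, with the strap not yet closed (horizontal distance between bottle and bore below 0.006 m and z of bottle in the frame of bore below 0.004 m and angle between bottle's own x axis and vertical below 0.07 rad and contact force between the fingers and bottle below 0.2 N and value of joint strap above 0.3 rad), for 0.2 s.
3. the strap lies fully home over the staple (value of joint strap below 0.04 rad), for 0.2 s.
At the end, for the whole second after the job is handed in: yellow bottle at rest in the middle hole (6 mm of its centre, 4 mm of its floor, 0.07 rad of upright), strap closed to 0.04 rad, red and blue bottles within 12 mm of where they stood and within 0.09 rad of upright, jar, tape, tin, mug and palette knife moved less than 25 mm (horizontal distance between bottle and bore below 0.006 m and z of bottle in the frame of bore below 0.004 m and angle between bottle's own x axis and vertical below 0.07 rad and value of joint strap below 0.04 rad and linear speed of bottle below 0.02 m/s and distance of each of red_bottle, blue_bottle from where it was at the start of the episode below 0.012 m and angle between each of red_bottle, blue_bottle's own z axis and vertical below 0.09 rad and distance of each of gold_jar, tape_roll, enamel_tin, brush_mug, palette_knife from where it was at the start of the episode below 0.025 m); the robot touches nothing.
It fails at once if the yellow bottle is dropped: falls free, faster than 0.5 m/s, with its base more than 25 mm above the bench (contact force between the fingers and bottle below 0.05 N and height (world z) of bottle above 0.027 m and linear speed of bottle above 0.5 m/s and angle between bottle's own x axis and vertical below 0.7 rad).
It fails at once if the red or blue bottle is pulled out or pushed over (moved more than 20 mm) (distance of any of red_bottle, blue_bottle from where it was at the start of the episode above 0.02 m).
It fails at once if a thing standing by is displaced more than 25 mm (distance of any of gold_jar, tape_roll, enamel_tin, brush_mug, palette_knife from where it was at the start of the episode above 0.025 m).
It also fails if it takes over 72 s, if anything falls off the work surface, if the arm or the gripper's body presses on something with over 40 N, if the wrist force passes 120 N, or if a joint passes its speed limit or range.

## Working session

There is one attempt and no reset: what is moved stays moved. The work goes in short steps, Python scripts to look and compute and a tool call to move; the robot and the scene stay as the last step left them, time stands still between calls to the robot, and variables do not carry over. Pictures are saved under pics/ and viewed, and the job is handed in when it is done.

Besides the shell and the picture viewer there is one more tool, called after "Request:" in YAML: its name, and indented under it one key for each argument. play_rows: Moves the arm, as the interface text tells. Its arguments: {"type":"object","properties":{"moves":{"type":"array"}},"required":["moves"]}

```bash
mkdir -p pics
cat > h.py <<'E'
import numpy as np, cv2
from workcell import telemetry, capture, ctrl, spotter
def save(p,n): cv2.imwrite('pics/'+n+'.png', cv2.cvtColor(p['img'],cv2.COLOR_RGB2BGR))
def pts(p,mask):
    v,u=np.nonzero(mask&(p['z_map']>0)); z=p['z_map'][v,u]
    C=np.stack([(u-p['cx'])/p['fx']*z,(v-p['cy'])/p['fy']*z,z],1)
    return (C-np.array(p['t']))@np.array(p['R'])
def proj(p,X):
    c=np.array(p['R'])@np.array(X)+np.array(p['t']); return c[:2]/c[2]*[p['fx'],p['fy']]+[p['cx'],p['cy']]
E
python3 - <<'E'
from h import *
print(telemetry.get_state(), ctrl.tip_reach)
for n in ('scene','top'):
    p=capture(n); save(p,n+'0')
    print(n,-np.array(p['R']).T@p['t'])
    np.savez('pics/'+n+'0.npz',**{k:v for k,v in p.items()})
    for l in ['bottle','carrier','strap','red_bottle','blue_bottle','gold_jar','tape_roll','enamel_tin','brush_mug','palette_knife']:
        r=spotter.cut_out(p,l)
        for d in r[:2]:
            X=pts(p,d['mask'])
            if len(X): print(l,round(d['p'],2),np.round(d['at']),len(X),np.median(X,0).round(3),np.percentile(X,2,axis=0).round(3),np.percentile(X,98,axis=0).round(3))
E
```

```text
{'clock': 0.0, 'q': array([ 1.12939643e+00,  4.80850532e-01,  1.59687946e+00,  2.63145368e-05,
        1.06510127e+00, -4.66437286e-02]), 'qd': array([ 4.96719847e-04,  9.07625754e-05,  4.76249575e-04, -8.37836593e-04,
        9.95926359e-04,  9.79106665e-04]), 'joint_torque': array([ 1.05405008e-03, -9.50665069e+01, -4.30197251e+01, -8.23015341e-06,
        1.20352264e-02, -2.86614738e-05]), 'tool_pos': array([0.24980814, 0.59964877, 0.24765817]), 'orientation': array([-0.39245741,  0.58872342,  0.39202003,  0.58796446]), 'wrist_force': array([-0.82266582, -0.0590016 , -0.19777777]), 'torque': array([-0.03089935, -0.02948813, -0.02701057]), 'finger_gap': 0.9994669215772525} 0.017
scene [1.37063531 0.71613727 0.94080672]
bottle 0.56 [305. 201.] 407 [ 0.485 -0.059  0.038] [ 0.457 -0.131  0.001] [ 0.502 -0.021  0.051]
carrier 0.88 [314. 241.] 2653 [0.657 0.129 0.058] [ 0.589 -0.013  0.004] [0.687 0.225 0.351]
strap 0.8 [347. 202.] 435 [0.625 0.205 0.263] [ 0.36   0.013 -0.001] [0.639 0.241 0.354]
red_bottle 0.75 [396. 240.] 724 [0.46  0.279 0.068] [0.413 0.243 0.008] [0.475 0.305 0.087
[... 1342 characters left out ...]
23 0.062] [0.648 0.164 0.124]
blue_bottle 0.83 [262. 210.] 275 [0.633 0.026 0.106] [0.618 0.006 0.059] [0.655 0.048 0.125]
gold_jar 0.94 [440. 241.] 508 [ 0.492 -0.443  0.073] [ 0.467 -0.478  0.016] [ 0.518 -0.426  0.078]
tape_roll 0.95 [119. 208.] 627 [0.694 0.413 0.023] [ 0.649  0.367 -0.001] [0.742 0.461 0.028]
enamel_tin 0.67 [182. 296.] 766 [0.437 0.259 0.084] [0.404 0.232 0.015] [0.469 0.297 0.089]
brush_mug 0.88 [383. 170.] 974 [ 0.707 -0.336  0.071] [ 0.664 -0.401 -0.   ] [ 0.75  -0.291  0.193]
palette_knife 0.73 [243. 166.] 731 [0.797 0.074 0.004] [ 0.762 -0.054 -0.001] [0.823 0.128 0.022]
palette_knife 0.53 [221. 217.] 314 [0.623 0.141 0.095] [0.606 0.122 0.057] [0.648 0.165 0.125]
```

View pics/scene0.png

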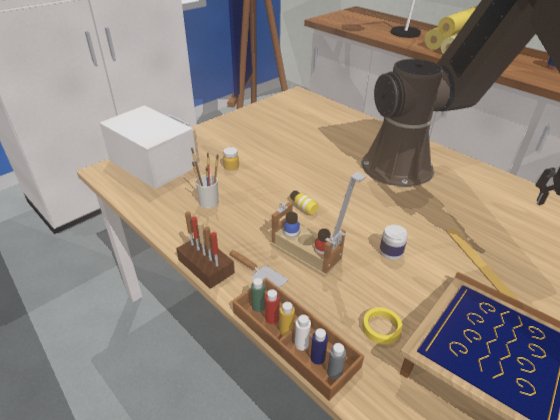

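View pics/top0.png

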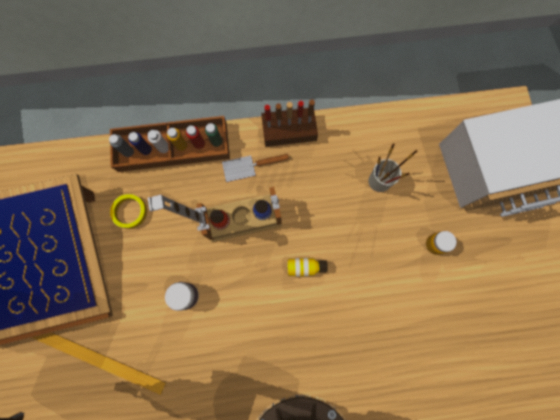

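The scene view shows the yellow bottle lying at px (305,201) with its black cap toward -y, and the carrier at (312,240) with its strap standing up to (358,178). In the top view the bottle is at (306,267), the red cap at (221,219), the blue one at (262,210), and the staple end near (276,200). Next I'll measure these precisely.

```bash
cat > m.py <<'E'
from h import *
from scipy.optimize import least_squares
def circ(X,r):
    f=lambda c: np.hypot(X[:,0]-c[0],X[:,1]-c[1])
    return X[:,:2].mean(0)
for n in ('scene','top'):
    p=dict(np.load('pics/'+n+'0.npz'))
    full=np.ones(p['z_map'].shape,bool)
    X=pts(p,full)
    # region carrier
    for nm,c in (('red',(0.632,0.145)),('blue',(0.645,0.03))):
        Y=X[(np.hypot(X[:,0]-c[0],X[:,1]-c[1])<0.035)&(X[:,2]>0.117)&(X[:,2]<0.128)]
        (cx,cy),r=cv2.minEnclosingCircle((Y[:,:2]*1000).astype(np.float32))
        print(n,nm,len(Y),Y.mean(0).round(4),cx,cy,r, np.median(Y[:,2]))
    Y=X[(X[:,0]>.55)&(X[:,0]<.71)&(X[:,1]>-.05)&(X[:,1]<.23)&(X[:,2]>.05)&(X[:,2]<.063)]
    print('block',cv2.minAreaRect((Y[:,:2]*1000).astype(np.float32)),len(Y),np.median(Y[:,2]))
    Y=X[(X[:,0]>.55)&(X[:,0]<.73)&(X[:,1]>-.08)&(X[:,1]<.03)&(X[:,2]>.12)&(X[:,2]<.128)]
    print('panel-',len(Y),Y.mean(0) if len(Y) else '')
    Y=X[(X[:,0]>.55)&(X[:,0]<.73)&(X[:,1]>-.08)&(X[:,1]<.01)&(X[:,2]>.135)&(X[:,2]<.16)]
    print('staple',len(Y),Y.mean(0) if len(Y) else '', Y[:,2].max() if len(Y) else '')
    Y=X[(X[:,0]>.55)&(X[:,0]<.73)&(X[:,1]>.15)&(X[:,1]<.4)&(X[:,2]>.16)]
    print('strap',len(Y)); 
    for lo in np.arange(.16,.38,.02):
        Z=Y[(Y[:,2]>=lo)&(Y[:,2]<lo+.02)]
        if len(Z): print(lo.round(2),len(Z),Z.mean(0).round(3),Z[:,:2].min(0).round(3),Z[:,:2].max(0).round(3))
    # bottle
    B=X[(X[:,0]>.42)&(X[:,0]<.54)&(X[:,1]>-.16)&(X[:,1]<.02)&(X[:,2]>.012)]
    def res(a): # axis x = a0 + a1*(y+.07), z=.025, radius .025 for body
        th=a[1]; d=np.array([np.sin(th),-np.cos(th)]); q=B[:,:2]-[a[0],-.07]
        s=q@d; t=q@[d[1],-d[0]]
        rr=np.hypot(t,B[:,2]-.025)
        s0=s-a[2] # distance from base
        w=np.where((s0>8)&(s0<68),1,1)
        prof=np.interp(s0*1000,[-1,0,6,72,86,110],[21,21,25,25,17,17])/1000
        return np.r_[rr-prof, 0]
    best=None
    for l0 in (-.06,-.05,-.04,-.03):
        r=least_squares(res,[.475,0,l0],loss='soft_l1',f_scale=.002)
        if best is None or r.cost<best.cost: best=r
    a=best.x; d=np.array([np.sin(a[1]),-np.cos(a[1])]); base=np.array([a[0],-.07])+a[2]*d
    print('bottle',len(B),a,best.cost,'rms',np.sqrt(np.mean(best.fun**2)),'base',base,'cap',base+.098*d, 'ext',((B[:,:2]-base)@d).min(),((B[:,:2]-base)@d).max())
E
python3 m.py
```

```text
scene red 86 [0.631  0.1488 0.1219] 632.7448120117188 154.30580139160156 23.729385375976562 0.12208703187949363
scene blue 87 [0.6433 0.0247 0.1213] 645.41943359375 20.4775447845459 25.8537654876709 0.1212301976831959
block ((634.9642333984375, 88.81383514404297), (90.45111083984375, 208.91314697265625), 5.4670796394348145) 653 0.057568071634143854
panel- 132 [ 0.64582612 -0.00202276  0.12378347]
staple 15 [ 0.64534148 -0.00900127  0.14441609] 0.15031817462997274
strap 385
0.16 27 [0.627 0.191 0.17 ] [0.609 0.185] [0.639 0.193]
0.18 30 [0.628 0.194 0.19 ] [0.61  0.191] [0.64  0.198]
0.2 30 [0.626 0.197 0.21 ] [0.609 0.194] [0.64 0.2 ]
0.22 29 [0.625 0.2   0.23 ] [0.611 0.197] [0.638 0.203]
0.24 33 [0.625 0.203 0.249] [0.606 0.2  ] [0.638 0.206]
0.26 35 [0.626 0.206 0.27 ] [0.609 0.202] [0.638 0.209]
0.28 33 [0.625 0.209 0.29 ] [0.609 0.204] [0.638 0.212]
0.3 37 [0.625 0.212 0.31 ] [0.607 0.208] [0.637 0.216]
0.32 30 [0.625 0.214 0.329] [0.607 0.209] [0.638 0.218]
0.34 101 [0.622 0.229 0.351] [0.605 0.212] [0.638 0.243]
bottle 378 [ 0.47335673 -0.10604194 -0.04506011] 0.00114717046897
[... 684 characters left out ...]
40 [0.624 0.19  0.19 ] [0.611 0.187] [0.64  0.193]
0.2 30 [0.624 0.193 0.209] [0.611 0.192] [0.638 0.197]
0.22 45 [0.623 0.196 0.231] [0.611 0.193] [0.638 0.199]
0.24 46 [0.624 0.2   0.25 ] [0.61  0.196] [0.639 0.203]
0.26 38 [0.622 0.202 0.269] [0.609 0.199] [0.638 0.205]
0.28 57 [0.623 0.205 0.291] [0.61  0.202] [0.637 0.209]
0.3 53 [0.622 0.209 0.309] [0.609 0.205] [0.637 0.213]
0.32 40 [0.622 0.212 0.33 ] [0.609 0.208] [0.637 0.215]
0.34 230 [0.621 0.226 0.351] [0.606 0.212] [0.637 0.242]
bottle 654 [ 0.47539964 -0.09389732 -0.04827   ] 0.0007100463135573746 rms 0.001739506999486937 base [ 0.47992541 -0.02194264] cap [ 0.47073698 -0.11951093] ext 0.0011584554077070524 0.11109426591404774
```

Run:
```python
from h import *
from scipy.spatial.transform import Rotation as R
s=telemetry.get_state()
print(R.from_quat(s['orientation']).as_matrix().round(3))
from scipy.optimize import least_squares
for n in ('scene','top'):
    p=dict(np.load('pics/'+n+'0.npz')); X=pts(p,np.ones(p['z_map'].shape,bool))
    for nm,c in (('red',[.63,.147]),('blue',[.642,.029])):
        c=np.array(c)
        for _ in range(8):
            Y=X[(np.hypot(X[:,0]-c[0],X[:,1]-c[1])<0.0185)&(X[:,2]>0.119)&(X[:,2]<0.126)]
            c=Y[:,:2].mean(0)
        print(n,nm,c.round(4),len(Y))
    Y=X[(X[:,2]>.053)&(X[:,2]<.062)&(X[:,0]>.57)&(X[:,0]<.70)&(abs(X[:,1]-.087)<.12)]
    # yaw from front edge: min x per y bin
    b=[];
    for y in np.arange(.0,.18,.01):
        Z=Y[abs(Y[:,1]-y)<.005]
        if len(Z)>3: b.append((y,Z[:,0].min(),Z[:,0].max()))
    b=np.array(b); print(np.polyfit(b[:,0],b[:,1],1),np.polyfit(b[:,0],b[:,2],1))
```

```text
[[-0.    -0.923  0.385]
 [ 0.     0.385  0.923]
 [-1.     0.     0.   ]]
scene red [0.6309 0.1477] 78
scene blue [0.6424 0.0293] 63
[0.04979672 0.61663633] [-0.10367065  0.68758148]
top red [0.6299 0.1456] 128
top blue [0.6423 0.0276] 118
[-0.0997335   0.60277428] [-0.09766603  0.68663821]
```

Request:
play_rows:
  moves:
    - [85,50,-50,20,0,0,0]
    - [85,100,-100,40,0,0,0]
    - [85,130,-150,50,0,0,0]
    - [85,160,-200,50,0,0,0]
    - [85,180,-250,50,0,0,0]
    - [85,200,-300,50,0,0,0]
    - [85,205,-350,50,0,0,0]
    - [85,210,-400,50,0,0,0]
    - [85,215,-450,50,0,0,0]
    - [85,220,-500,50,0,0,0]

```text
clock: 2.1
tool_pos: [0.4608, 0.1653, 0.2983]
orientation: [-0.392, 0.588, 0.392, 0.589]
wrist_force: [1.2, -0.9, 0.5]
finger_gap: 0.994
```

Request:
play_rows:
  moves:
    - [85,3,-40,0,0,0,-0.14]
    - [85,6,-80,0,0,0,-0.28]
    - [85,8,-120,0,0,0,-0.42]
    - [85,10,-160,0,0,0,-0.56]
    - [85,12,-200,0,0,0,-0.7]
    - [85,13,-230,0,0,0,-0.84]
    - [85,13,-248,0,0,0,-0.98]
    - [85,13,-248,0,0,0,-1.12]
    - [85,13,-248,0,0,0,-1.27]
    - [85,13,-248,0,0,0,-1.27]

```text
clock: 3.1
tool_pos: [0.4738, -0.083, 0.2983]
orientation: [0.034, 0.706, -0.035, 0.706]
wrist_force: [0.6, -0.5, -0.6]
finger_gap: 0.996
```

Run:
```python
from h import *
from scipy.spatial.transform import Rotation as R
s=telemetry.get_state(); print(s['tool_pos'],s['q'].round(3)); print(R.from_quat(s['orientation']).as_matrix().round(3))
```

```text
[ 0.47382091 -0.08295842  0.29832567] [-2.360e-01  1.870e-01  1.908e+00 -1.000e-03  1.045e+00 -1.380e-01]
[[ 0.     0.097  0.995]
 [-0.001  0.995 -0.097]
 [-1.    -0.001  0.   ]]
```

Request:
play_rows:
  moves:
    - [85,0,0,0,-0.149,0.0145,0]
    - [85,0,0,0,-0.298,0.029,0]
    - [85,0,0,-20,-0.447,0.0435,0]
    - [85,0,0,-40,-0.597,0.058,0]
    - [85,0,0,-60,-0.746,0.0725,0]
    - [85,0,0,-80,-0.895,0.087,0]
    - [85,0,0,-100,-1.045,0.102,0]
    - [85,0,0,-100,-1.045,0.102,0]
    - [85,0,0,-100,-1.045,0.102,0]

```text
clock: 4.0
tool_pos: [0.4736, -0.0824, 0.1973]
orientation: [-0.326, 0.63, -0.381, 0.593]
wrist_force: [-0.1, 0.0, 0.0]
finger_gap: 0.995
```

Run:
```python
from h import *
from scipy.spatial.transform import Rotation as R
s=telemetry.get_state(); print(s['tool_pos'],s['q'].round(3)); print(R.from_quat(s['orientation']).as_matrix().round(3))
p=capture('scene'); save(p,'s1')
```

```text
[ 0.47364761 -0.08243472  0.19733108] [ 0.363  0.675  1.985 -0.936  1.304  1.12 ]
[[-0.084  0.042  0.996]
 [-0.863  0.496 -0.094]
 [-0.498 -0.867 -0.006]]
```

View pics/s1.png

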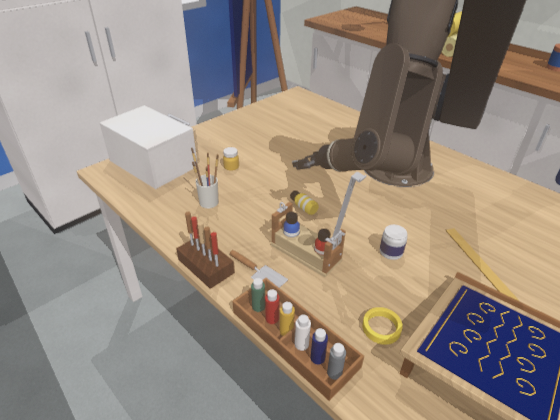

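Request:
play_rows:
  moves:
    - [85,0,0,0,0.149,-0.0145,0]
    - [85,0,0,0,0.298,-0.029,0]
    - [85,0,0,0,0.447,-0.0435,0]
    - [85,0,0,0,0.597,-0.058,0]
    - [85,0,0,0,0.746,-0.0725,0]
    - [85,0,0,0,0.895,-0.087,0]
    - [85,0,0,0,1.045,-0.102,0]
    - [85,0,0,0,1.194,-0.116,0]
    - [85,0,0,0,1.343,-0.131,0]
    - [85,0,0,0,1.492,-0.145,0]

```text
clock: 5.05
tool_pos: [0.4767, -0.085, 0.2056]
orientation: [0.16, 0.682, 0.096, 0.707]
wrist_force: [-1.0, -0.3, -1.7]
finger_gap: 0.997
```

Run:
```python
from h import *
from scipy.spatial.transform import Rotation as R
s=telemetry.get_state(); print(s['tool_pos'],s['q'].round(3)); M=R.from_quat(s['orientation']).as_matrix();print(M.round(3))
th=np.deg2rad(35); d=np.array([-.096,-.9954,0]); 
a=np.cross(d,[0,0,1]); a=-a if a[0]<0 else a
x=-d*np.sin(th)*1+np.array([0,0,-np.cos(th)]); z=a; y=np.cross(z,x)
T=np.stack([x,y,z],1); print(T.round(3)); print((R.from_matrix(T)*R.from_matrix(M).inv()).as_rotvec())
```

```text
[ 0.47674596 -0.0849962   0.20558583] [-0.49   0.366  1.993  0.424  0.958 -0.675]
[[ 0.05   0.083  0.995]
 [ 0.354  0.93  -0.095]
 [-0.934  0.358  0.017]]
[[ 0.055  0.079  0.995]
 [ 0.571  0.815 -0.096]
 [-0.819  0.574 -0.   ]]
[ 0.24571073 -0.00610511  0.00127301]
```

Request:
play_rows:
  moves:
    - [85,-3,3,0,0.12,-0.003,0]
    - [85,-3,3,-20,0.246,-0.006,0.001]
    - [85,-3,3,-60,0.246,-0.006,0.001]
    - [85,-3,3,-100,0.246,-0.006,0.001]
    - [85,-3,3,-120,0.246,-0.006,0.001]
    - [85,-3,3,-120,0.246,-0.006,0.001]

```text
clock: 5.65
tool_pos: [0.4747, -0.0841, 0.0876]
orientation: [0.243, 0.661, 0.179, 0.687]
wrist_force: [0.3, -0.5, 1.0]
finger_gap: 0.994
```

Run:
```python
from h import *
from scipy.spatial.transform import Rotation as R
s=telemetry.get_state(); print(s['tool_pos'],s['q'].round(3)); M=R.from_quat(s['orientation']).as_matrix();print(M.round(3))
p=capture('top'); save(p,'t2')
im=cv2.cvtColor(p['img'],cv2.COLOR_RGB2BGR)[200:340,220:400]
cv2.imwrite('pics/t2c.png',cv2.resize(im,None,fx=4,fy=4))
```

```text
[ 0.47465794 -0.08412067  0.0875701 ] [-0.619  0.655  2.02   0.678  0.917 -1.067]
[[ 0.061  0.076  0.995]
 [ 0.568  0.817 -0.097]
 [-0.821  0.571  0.007]]
```

View pics/t2c.png

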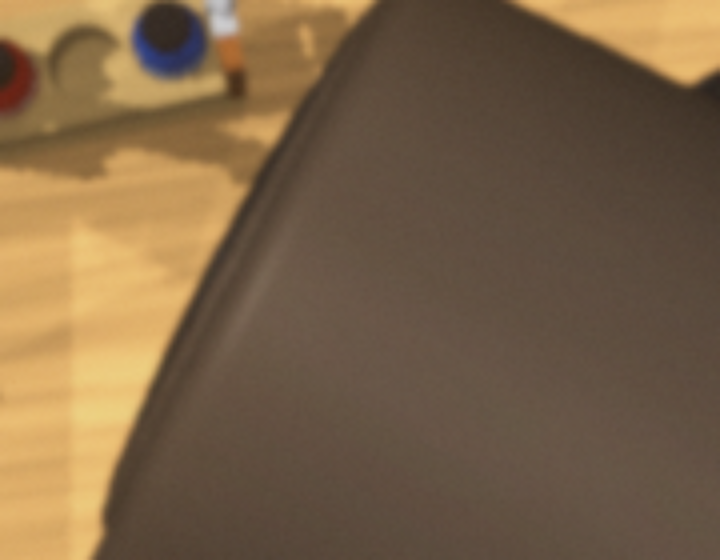

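Request:
play_rows:
  moves:
    - [85,-1,2,-20,0,0,0]
    - [85,-1,2,-40,0,0,0]
    - [85,-1,2,-55,0,0,0]
    - [85,-1,2,-62,0,0,0]
    - [85,-1,2,-62,0,0,0]

```text
clock: 6.2
tool_pos: [0.4745, -0.0824, 0.0272]
orientation: [0.243, 0.661, 0.179, 0.687]
wrist_force: [-0.1, -0.4, 0.3]
finger_gap: 1.0
```

Run:
```python
from h import *
p=capture('scene'); save(p,'s3')
im=cv2.cvtColor(p['img'],cv2.COLOR_RGB2BGR)[140:280,210:390]
cv2.imwrite('pics/s3c.png',cv2.resize(im,None,fx=4,fy=4))
```

```text
(no output)
```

View pics/s3c.png

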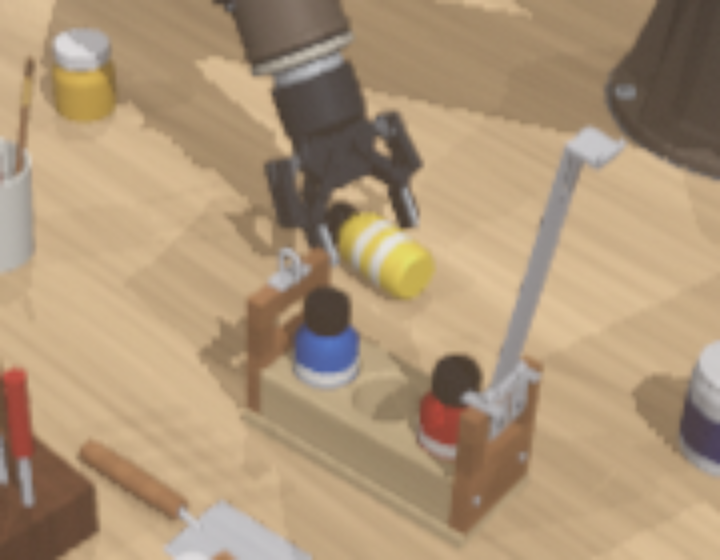

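The crop shows the fingers on either side of the bottle near (370,230), clear of everything else, so I'm closing.

Request:
play_rows:
  moves:
    - [40,0,0,0,0,0,0]
    - [40,0,0,0,0,0,0]
    - [40,0,0,0,0,0,0]
    - [40,0,0,0,0,0,0]
    - [40,0,0,0,0,0,0]
    - [40,0,0,0,0,0,0]
    - [40,0,0,0,0,0,0]
    - [40,0,0,0,0,0,0]

```text
clock: 7.05
tool_pos: [0.4747, -0.0825, 0.0282]
orientation: [0.243, 0.661, 0.179, 0.687]
wrist_force: [-3.0, -5.5, 12.2]
finger_gap: 0.566
```

Request:
play_rows:
  moves:
    - [40,0,0,20,0,0,0]
    - [40,0,0,50,0,0,0]
    - [40,0,0,80,0,0,0]
    - [40,0,0,80,-0.139,0.0135,0]
    - [40,0,0,80,-0.278,0.027,0]
    - [40,0,0,80,-0.417,0.0405,0]
    - [40,0,0,80,-0.556,0.054,0]
    - [40,0,0,80,-0.695,0.0675,0]
    - [40,0,0,80,-0.834,0.081,0]
    - [40,0,0,80,-0.973,0.0945,0]

```text
clock: 8.05
tool_pos: [0.4719, -0.0823, 0.1074]
orientation: [-0.039, 0.709, -0.104, 0.697]
wrist_force: [-1.2, -0.3, -2.4]
finger_gap: 0.566
```

Run:
```python
from h import *
p=capture('scene'); save(p,'s4')
im=cv2.cvtColor(p['img'],cv2.COLOR_RGB2BGR)[110:250,210:390]
cv2.imwrite('pics/s4c.png',cv2.resize(im,None,fx=4,fy=4))
```

```text
(no output)
```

View pics/s4c.png

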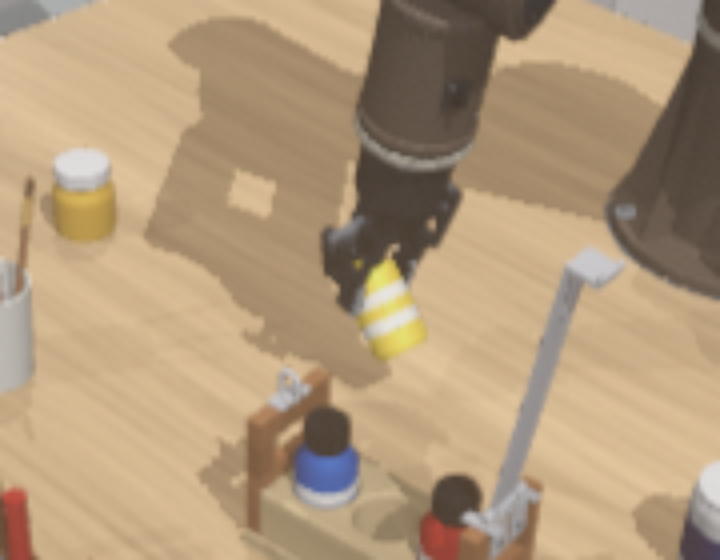

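```bash
cat > bott.py <<'E'
from h import *
from scipy.optimize import least_squares
from scipy.spatial.transform import Rotation as R
def fit(p,c0,d0,rad=.09):
    full=pts(p,np.ones(p['z_map'].shape,bool))
    # yellow/white via HSV mask near
    hsv=cv2.cvtColor(p['img'],cv2.COLOR_RGB2HSV)
    m=(hsv[...,1]>130)&(hsv[...,0]>20)&(hsv[...,0]<36)&(hsv[...,2]>90)
    w=(hsv[...,1]<70)&(hsv[...,2]>150)
    k=cv2.morphologyEx((m|w).astype(np.uint8),cv2.MORPH_CLOSE,np.ones((3,3),np.uint8))>0
    X=pts(p,k); c0=np.array(c0); X=X[(np.linalg.norm(X-c0,axis=1)<rad)]
    C=-np.array(p['R']).T@p['t']
    d0=np.array(d0)/np.linalg.norm(d0)
    u=np.cross(d0,[.3,.4,.86]);u/=np.linalg.norm(u);v=np.cross(d0,u)
    def un(a):
        d=d0+a[3]*u+a[4]*v; d/=np.linalg.norm(d); return c0+a[0]*u+a[1]*v+a[2]*d0,d
    def res(a):
        b,d=un(a); q=X-b; s=q@d; r=np.linalg.norm(q-np.outer(s,d),axis=1)
        # signed dist to capped cylinder profile
        prof=np.interp(s,[0,.006,.072,.086,.11],[.021,.025,.025,.017,.017])
        side=r-prof
        e=np.where(s<0,np.hypot(s,np.maximum(r-.021,0)),side)
        inside=(s>0)&(s<.004)&(r<.019); e=np.where(inside,s,e)
        return e
    best=None
    for s0 in (-.02,-.05,-.08):
        r=least_squares(res,[0,0,s0,0,0],loss='soft_l1',f_scale=.002)
        if best is None or r.cost<best.cost: best=r
    b,d=un(best.x); return b,d,len(X),np.sqrt(np.mean(best.fun**2))
E
python3 - <<'E'
from bott import *
p=capture('scene')
s=telemetry.get_state()['tool_pos']
b,d,n,e=fit(p,s,[0,-.7,.7]); print(b.round(4),d.round(3),n,e,'grip s',(s-b)@d, np.linalg.norm((s-b)-((s-b)@d)*d))
E
```

```text
[ 0.4747 -0.0441  0.0612] [-0.075 -0.674  0.735] 268 0.0027790239647742564 grip s 0.05854855771620528 0.00395072220840525
```

Run:
```python
from bott import *
r0=R.from_quat([.243,.661,.179,.687]); s=telemetry.get_state(); r1=R.from_quat(s['orientation'])
rel=r1*r0.inv(); print(rel.as_rotvec(), rel.apply([-.096,-.9954,0]))
d=rel.apply([-.096,-.9954,0]); ax=np.cross(d,[0,0,1]); print(ax/np.linalg.norm(ax)*np.arccos(d[2]),s['tool_pos'])
```

```text
[-0.80339362  0.09248375  0.00717311] [-0.05421471 -0.68851066  0.72322265]
[-0.75998656  0.05984287  0.        ] [ 0.47173731 -0.0809103   0.1067928 ]
```

Request:
play_rows:
  moves:
    - [40,0,0,0,-0.12,0.01,0]
    - [40,0,0,0,-0.24,0.02,0]
    - [40,0,0,0,-0.36,0.03,0]
    - [40,0,0,0,-0.48,0.04,0]
    - [40,0,0,0,-0.6,0.05,0]
    - [40,0,0,0,-0.71,0.06,0]
    - [40,0,0,0,-0.76,0.063,0]
    - [40,0,0,0,-0.76,0.063,0]
    - [40,0,0,0,-0.76,0.063,0]

```text
clock: 9.05
tool_pos: [0.4707, -0.0812, 0.1062]
orientation: [-0.297, 0.644, -0.356, 0.609]
wrist_force: [0.1, -0.4, -1.2]
finger_gap: 0.567
```

Run:
```python
from bott import *
r0=R.from_quat([.243,.661,.179,.687]); st=telemetry.get_state(); r1=R.from_quat(st['orientation'])
rel=r1*r0.inv(); print(rel.apply([-.096,-.9954,0]).round(3)); s=st['tool_pos']
for c in ('scene','top'):
    p=capture(c); save(p,c+'5')
    b,d,n,e=fit(p,s-[0,0,.03],[0,0,1]); print(c,b.round(4),d.round(3),n,e,'grip s',(s-b)@d)
    if c=='scene':
        im=cv2.cvtColor(p['img'],cv2.COLOR_RGB2BGR)[110:250,210:390]
        cv2.imwrite('pics/s5c.png',cv2.resize(im,None,fx=4,fy=4))
```

```text
[ 0.007 -0.003  1.   ]
scene [ 0.4669 -0.0859  0.0406] [0.063 0.041 0.997] 143 0.003759163698719483 grip s 0.0658470143911318
top [ 0.4727 -0.0843  0.0447] [-0.011 -0.009  1.   ] 167 0.006221710078989968 grip s 0.061504903605173036
```

View pics/s5c.png

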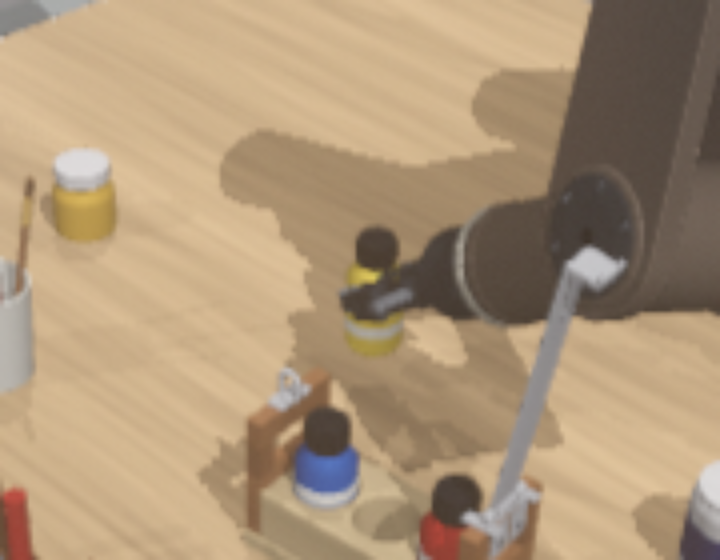

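Run:
```python
from bott import *
p=capture('scene'); X=pts(p,np.ones(p['z_map'].shape,bool))
m=(X[:,0]>.3)&(X[:,0]<.57)&(X[:,1]>-.05)&(X[:,1]<.4)&(X[:,2]>.03)
for y in np.arange(-.04,.36,.02):
    Y=X[m&(abs(X[:,1]-y)<.01)]
    if len(Y): print(y.round(2),len(Y),Y[:,2].min().round(3),Y[:,2].max().round(3),Y[:,0].min().round(3),Y[:,0].max().round(3))
```

```text
-0.04 54 0.123 0.163 0.453 0.541
-0.02 90 0.127 0.199 0.484 0.546
0.0 78 0.139 0.215 0.478 0.521
0.02 82 0.151 0.221 0.486 0.521
0.04 115 0.147 0.257 0.479 0.529
0.06 117 0.164 0.269 0.478 0.535
0.08 151 0.178 0.282 0.482 0.535
0.1 186 0.177 0.705 0.434 0.54
0.12 478 0.196 0.71 0.443 0.539
0.14 983 0.218 0.713 0.453 0.563
0.16 1277 0.276 0.716 0.382 0.57
0.18 1571 0.314 0.718 0.384 0.57
0.2 1707 0.333 0.72 0.389 0.57
0.22 2106 0.243 0.723 0.366 0.57
0.24 2856 0.035 0.725 0.3 0.57
0.26 1618 0.03 0.728 0.3 0.54
0.28 888 0.03 0.731 0.3 0.476
0.3 702 0.031 0.733 0.3 0.471
0.32 523 0.6 0.735 0.3 0.414
0.34 541 0.607 0.738 0.3 0.409
```

Request:
play_rows:
  moves:
    - [40,0,0,-15,0,0,0]
    - [40,0,0,-28,0,0,0]
    - [40,0,0,-36,0,0,0]
    - [40,0,0,-38,0,0,0]
    - [40,0,0,-38,0,0,0]

```text
clock: 9.7
tool_pos: [0.4712, -0.0816, 0.0687]
orientation: [-0.297, 0.643, -0.357, 0.609]
wrist_force: [0.7, 0.1, -1.0]
finger_gap: 0.567
```

Request:
play_rows:
  moves:
    - [40,0,0,-3,0,0,0]
    - [40,0,0,-6,0,0,0]
    - [40,0,0,-7,0,0,0]
    - [40,0,0,-7,0,0,0]

```text
clock: 10.1
tool_pos: [0.4711, -0.0816, 0.0616]
orientation: [-0.297, 0.643, -0.357, 0.609]
wrist_force: [0.1, 0.8, -1.6]
finger_gap: 0.564
```

Request:
play_rows:
  moves:
    - [40,0,0,-1,0,0,0]
    - [40,0,0,-2,0,0,0]
    - [40,0,0,-2,0,0,0]

```text
clock: 10.4
tool_pos: [0.4711, -0.0817, 0.0602]
orientation: [-0.297, 0.643, -0.357, 0.609]
wrist_force: [-1.2, 3.4, 7.8]
finger_gap: 0.562
```

Request:
play_rows:
  moves:
    - [40,0,0,-1,0,0,0]
    - [40,0,0,-1.5,0,0,0]
    - [40,0,0,-1.5,0,0,0]

```text
clock: 10.7
tool_pos: [0.4711, -0.0819, 0.0602]
orientation: [-0.298, 0.642, -0.358, 0.609]
wrist_force: [-2.2, 6.3, 19.7]
finger_gap: 0.564
```

Request:
play_rows:
  moves:
    - [40,0,0,0.5,0,0,0]
    - [60,0,0,0.5,0,0,0]
    - [75,0,0,0.5,0,0,0]
    - [85,0,0,0.5,0,0,0]
    - [85,0,0,0.5,0,0,0]
    - [85,0,0,0.5,0,0,0]
    - [85,0,0,0.5,0,0,0]

```text
clock: 11.4
tool_pos: [0.4711, -0.082, 0.0606]
orientation: [-0.298, 0.642, -0.358, 0.609]
wrist_force: [-0.2, 0.1, -0.5]
finger_gap: 0.993
```

Run:
```python
from bott import *
st=telemetry.get_state();s=st['tool_pos'];print(R.from_quat(st['orientation']).as_matrix().round(3),st['wrist_force'])
for c in ('scene','top'):
    p=capture(c); save(p,c+'6')
    b,d,n,e=fit(p,s-[0,0,.03],[0,0,1]); print(c,b.round(4),d.round(3),n,e)
    if c=='scene':
        im=cv2.cvtColor(p['img'],cv2.COLOR_RGB2BGR)[110:250,210:390]
        cv2.imwrite('pics/s6c.png',cv2.resize(im,None,fx=4,fy=4))
```

```text
[[-0.081  0.053  0.995]
 [-0.819  0.566 -0.097]
 [-0.569 -0.823 -0.003]] [-0.17584239  0.14177707 -0.52066031]
scene [ 0.4698 -0.0877 -0.0069] [0.029 0.044 0.999] 130 0.01673067026657148
top [ 0.4724 -0.0844 -0.0021] [-0.016 -0.003  1.   ] 150 0.00111807233202034
```

View pics/s6c.png

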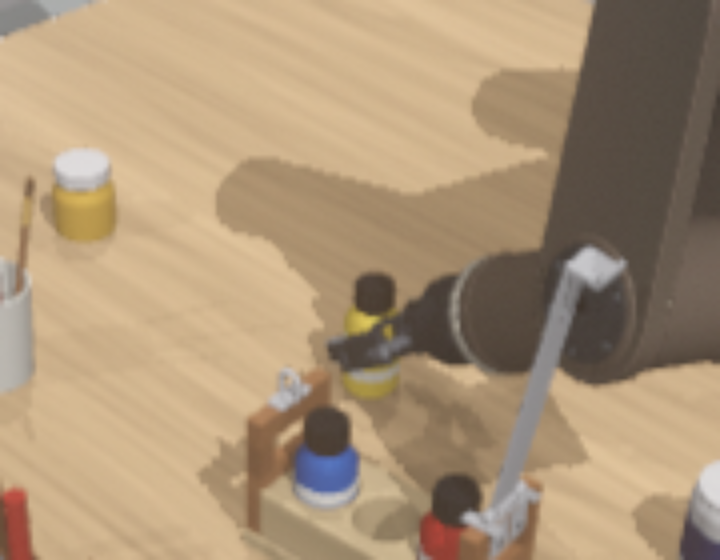

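Request:
play_rows:
  moves:
    - [85,1.5,16,11,0,0,0]
    - [85,3,33,23,0,0,0]
    - [85,5,57,40,0,0,0]
    - [85,7,70,60,0,0,0]
    - [85,7,70,100,0,0,0]
    - [85,5,70,150,0,0,0]
    - [85,5,70,190,0,0,0]

```text
clock: 12.2
tool_pos: [0.4757, -0.0119, 0.2528]
orientation: [-0.298, 0.642, -0.358, 0.609]
wrist_force: [0.9, -0.7, -0.5]
finger_gap: 0.994
```

Run:
```python
from bott import *
st=telemetry.get_state();s=st['tool_pos'];M=R.from_quat(st['orientation']);print(s)
# target down with jaw along angle 0.099
for ang in (-.097,.099):
    z=np.array([np.cos(ang),np.sin(ang),0]);x=np.array([0,0,-1.]);T=R.from_matrix(np.stack([x,np.cross(z,x),z],1))
    print(ang,(T*M.inv()).as_rotvec().round(3))
for c in ('scene','top'):
    p=capture(c); save(p,c+'7')
    X=pts(p,np.ones(p['z_map'].shape,bool))
    c0=np.array([.472,-.084])
    for _ in range(8):
        Y=X[(np.hypot(*(X[:,:2]-c0).T)<.0185)&(X[:,2]>.105)&(X[:,2]<.116)]
        if len(Y): c0=Y[:,:2].mean(0)
    print(c,'cap',c0,len(Y),np.median(Y[:,2]) if len(Y) else '')
    b,d,n,e=fit(p,[.472,-.084,.04],[0,0,1]); print(c,b.round(4),d.round(3),n,e)
    im=cv2.cvtColor(p['img'],cv2.COLOR_RGB2BGR)[110:300,180:400]
    cv2.imwrite(f'pics/{c}7c.png',cv2.resize(im,None,fx=3,fy=3))
```

```text
[ 0.47571887 -0.01188826  0.2527581 ]
-0.097 [ 0.961 -0.096 -0.002]
0.099 [ 0.967 -0.001  0.179]
scene cap [ 0.47285802 -0.08197639] 53 0.11027025303542952
scene [ 0.4689 -0.0864 -0.0032] [0.011 0.029 1.   ] 272 0.00791691311136335
top cap [ 0.47109462 -0.08456813] 143 0.10964043730621706
top [ 0.4723 -0.0859 -0.002 ] [-0.016  0.016  1.   ] 130 0.0010559401975927488
```

View pics/scene7c.png

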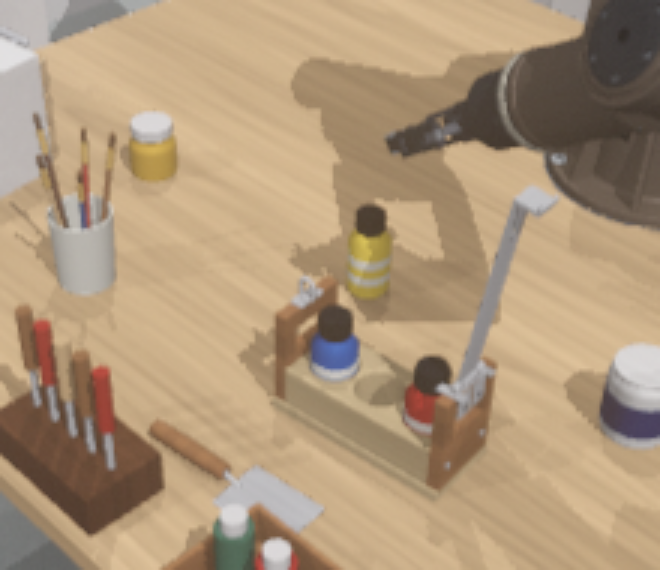

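View pics/top7c.png

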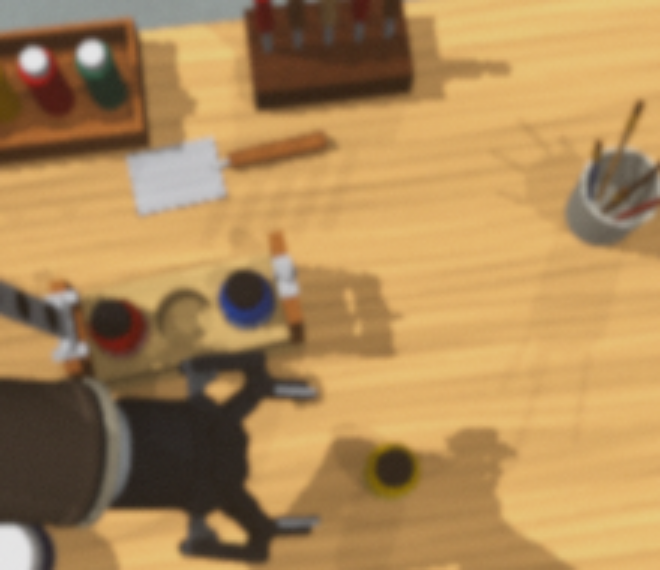

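The yellow bottle stands upright at crop (370,250) in the scene view and (393,467) in the top view; fingers are clear. I'll turn the tool down over the cap.

Request:
play_rows:
  moves:
    - [85,0,-10,0,0.138,0,0.026]
    - [85,-1,-20,0,0.276,0,0.051]
    - [85,-2,-30,0,0.414,0,0.077]
    - [85,-2,-40,0,0.552,0,0.102]
    - [85,-3,-50,0,0.69,0,0.128]
    - [85,-4,-60,0,0.83,0,0.153]
    - [85,-4,-72,0,0.967,-0.001,0.179]
    - [85,-4,-72,0,0.967,-0.001,0.179]
    - [85,-4,-72,0,0.967,-0.001,0.179]

```text
clock: 13.2
tool_pos: [0.4731, -0.0854, 0.2548]
orientation: [-0.031, 0.705, 0.033, 0.708]
wrist_force: [-1.0, -0.5, -0.2]
finger_gap: 1.0
```

Run:
```python
from bott import *
st=telemetry.get_state();s=st['tool_pos'];M=R.from_quat(st['orientation']);print(s,st['q'].round(3))
ang=.099
z=np.array([np.cos(ang),np.sin(ang),0]);x=np.array([0,0,-1.]);T=R.from_matrix(np.stack([x,np.cross(z,x),z],1))
print((T*M.inv()).as_rotvec().round(3))
```

```text
[ 0.47309891 -0.08535675  0.25480881] [-0.245  0.235  1.967  0.005  0.938 -0.339]
[-0.004  0.003  0.009]
```

Request:
play_rows:
  moves:
    - [85,-1,1.5,-40,-0.004,0.003,0.009]
    - [85,-1,1.5,-80,-0.004,0.003,0.009]
    - [85,-1,1.5,-115,-0.004,0.003,0.009]
    - [85,-1,1.5,-140,-0.004,0.003,0.009]
    - [85,-1,1.5,-149,-0.004,0.003,0.009]
    - [85,-1,1.5,-149,-0.004,0.003,0.009]

```text
clock: 13.8
tool_pos: [0.4713, -0.083, 0.1048]
orientation: [-0.036, 0.707, 0.035, 0.705]
wrist_force: [0.2, -0.2, 1.0]
finger_gap: 0.993
```

Run:
```python
from bott import *
print(telemetry.get_state()['tool_pos'])
p=capture('scene'); im=cv2.cvtColor(p['img'],cv2.COLOR_RGB2BGR)[110:250,210:390]
cv2.imwrite(f'pics/s8c.png',cv2.resize(im,None,fx=4,fy=4))
```

```text
[ 0.47128304 -0.083013    0.10484449]
```

View pics/s8c.png

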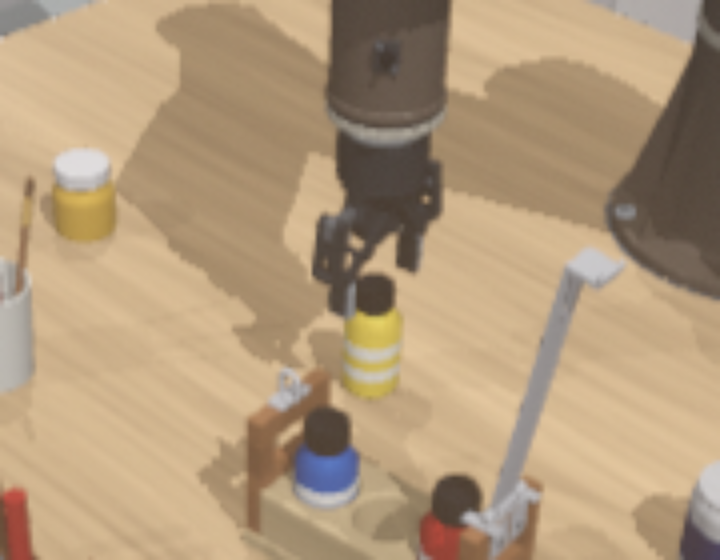

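Request:
play_rows:
  moves:
    - [28,0,0,0,0,0,0]
    - [28,0,0,0,0,0,0]
    - [28,0,0,0,0,0,0]
    - [28,0,0,0,0,0,0]
    - [28,0,0,0,0,0,0]
    - [28,0,0,0,0,0,0]
    - [28,0,0,0,0,0,0]
    - [28,0,0,0,0,0,0]

```text
clock: 14.65
tool_pos: [0.4723, -0.0835, 0.1068]
orientation: [-0.036, 0.706, 0.035, 0.706]
wrist_force: [-1.7, -0.4, 16.0]
finger_gap: 0.376
```

Request:
play_rows:
  moves:
    - [28,0,0,15,0,0,0]
    - [28,0,0,40,0,0,0]
    - [28,0,0,80,0,0,0]
    - [28,0,20,110,0,0,0]
    - [28,0,60,123,0,0,0]
    - [28,0,100,123,0,0,0]
    - [28,0,140,123,0,0,0]
    - [28,0,170,123,0,0,0]
    - [28,0,170,123,0,0,0]

```text
clock: 15.55
tool_pos: [0.4721, 0.0893, 0.2301]
orientation: [-0.036, 0.706, 0.036, 0.707]
wrist_force: [0.5, -0.2, -2.1]
finger_gap: 0.373
```

Run:
```python
from bott import *
st=telemetry.get_state(); s=st['tool_pos']; M=R.from_quat(st['orientation']); print(s,st['finger_gap'])
ang=.099
z=np.array([np.cos(ang),np.sin(ang),0]);x=np.array([0,0,-1.]);T=R.from_matrix(np.stack([x,np.cross(z,x),z],1))
print((T*M.inv()).as_rotvec().round(3))
for c in ('scene','top'):
    p=capture(c); save(p,c+'9')
    b,d,n,e=fit(p,s-[0,0,.07],[0,0,1]); print(c,b.round(4),d.round(3),n,e,(s-b)@d)
```

```text
[0.4721443  0.08929042 0.23005555] 0.37292558452034524
[ 0.     0.001 -0.004]
scene [0.4707 0.0876 0.122 ] [-0.014  0.021  1.   ] 219 0.00223524352459869 0.108033186664506
top [0.4721 0.0893 0.1401] [0. 0. 1.] 0 nan 0.09
  return _methods._mean(a, axis=axis, dtype=dtype,
  ret = ret.dtype.type(ret / rcount)
```

View pics/scene9.png

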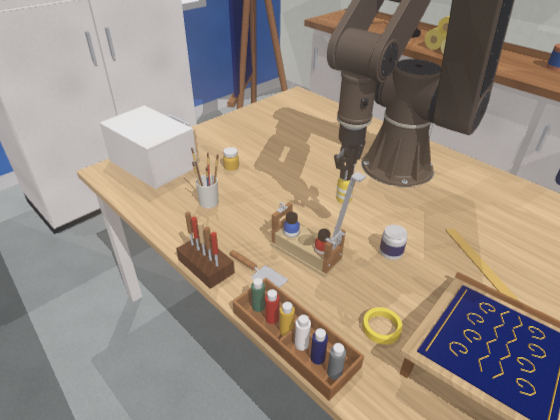

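Request:
play_rows:
  moves:
    - [28,40,-1,2,0,0,0]
    - [28,80,-1,2,0,0,0]
    - [28,120,-2,2,0,0,0]
    - [28,150,-2,2,0,0,0]
    - [28,164,-2,2,0,0,0]
    - [28,164,-2,2,0,0,-0.004]
    - [28,164,-2,2,0,0,-0.004]

```text
clock: 16.35
tool_pos: [0.6355, 0.0837, 0.2314]
orientation: [-0.034, 0.707, 0.034, 0.706]
wrist_force: [-0.5, -0.7, -1.2]
finger_gap: 0.371
```

Run:
```python
from bott import *
st=telemetry.get_state(); s=st['tool_pos']; print(s,st['finger_gap'])
for c in ('scene','top'):
    p=capture(c); save(p,c+'10')
    b,d,n,e=fit(p,s-[0,0,.07],[0,0,1]); print(c,b.round(4),d.round(3),n,e,(s-b)@d)
    im=cv2.cvtColor(p['img'],cv2.COLOR_RGB2BGR)[150:290,210:390] if c=='scene' else cv2.cvtColor(p['img'],cv2.COLOR_RGB2BGR)[150:290,140:320]
    cv2.imwrite(f'pics/{c}10c.png',cv2.resize(im,None,fx=4,fy=4))
```

```text
[0.63550566 0.08368269 0.23143115] 0.3711454359205143
scene [0.6333 0.0817 0.1235] [0.005 0.01  1.   ] 388 0.0056972537190765025 0.10798923639207056
top [0.6424 0.0204 0.1414] [ 0. -0.  1.] 1 4.7086270923979434e-09 0.08997946980424296
```

View pics/scene10c.png

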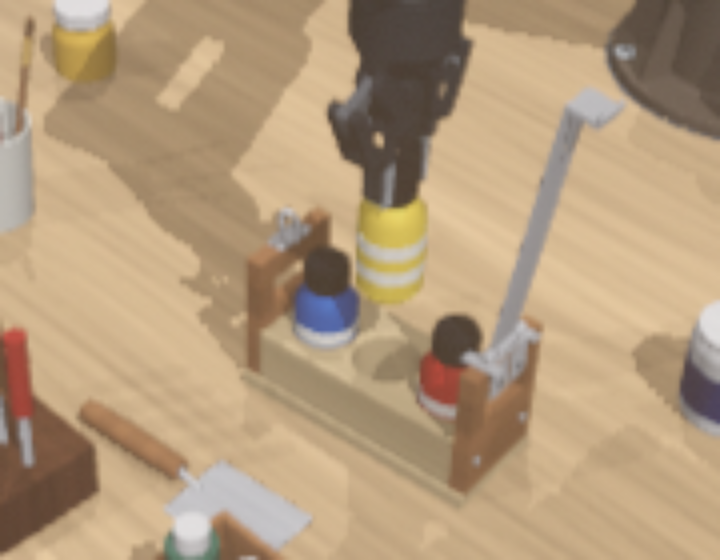

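Request:
play_rows:
  moves:
    - [28,1.2,3.6,-15,0,0,0]
    - [28,1.2,3.6,-35,0,0,0]
    - [28,1.2,3.6,-50,0,0,0]
    - [28,1.2,3.6,-55,0,0,0]
    - [28,1.2,3.6,-55,0,0,0]

```text
clock: 16.95
tool_pos: [0.6357, 0.0878, 0.1758]
orientation: [-0.035, 0.707, 0.034, 0.705]
wrist_force: [-0.2, 0.4, -1.3]
finger_gap: 0.377
```

Run:
```python
from bott import *
st=telemetry.get_state(); s=st['tool_pos']; M=R.from_quat(st['orientation']);print(s,st['finger_gap'],M.as_matrix().round(3)[:,[0,2]])
p=capture('scene')
im=cv2.cvtColor(p['img'],cv2.COLOR_RGB2BGR)[180:270,250:370]
cv2.imwrite(f'pics/s11c.png',cv2.resize(im,None,fx=6,fy=6,interpolation=cv2.INTER_CUBIC))
```

```text
[0.63566955 0.08784013 0.17579998] 0.3765088906118469 [[-0.002  0.995]
 [-0.001  0.097]
 [-1.    -0.002]]
```

View pics/s11c.png

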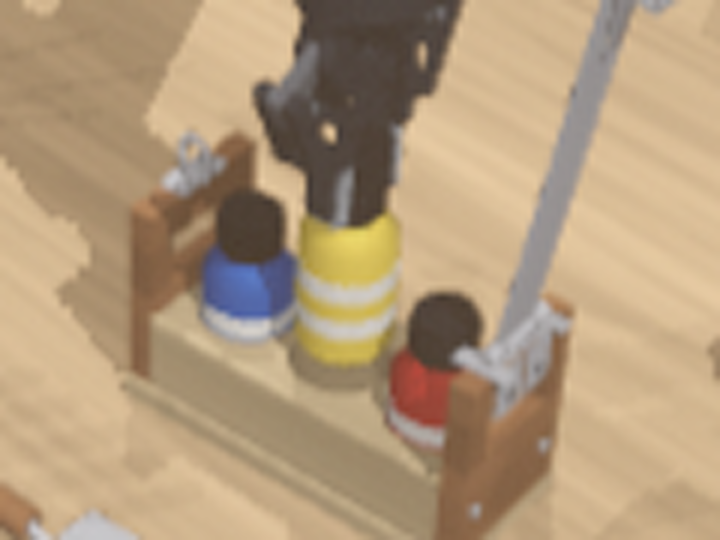

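Request:
play_rows:
  moves:
    - [28,1,-0.5,-4,0,0,0]
    - [28,1,-0.5,-9,0,0,0]
    - [28,1,-0.5,-13,0,0,0]
    - [28,1,-0.5,-13,0,0,0]

```text
clock: 17.4
tool_pos: [0.6369, 0.0873, 0.1631]
orientation: [-0.035, 0.707, 0.034, 0.706]
wrist_force: [-0.2, -0.3, -1.1]
finger_gap: 0.371
```

Request:
play_rows:
  moves:
    - [28,0,0,-3,0,0,0]
    - [28,0,0,-6,0,0,0]
    - [28,0,0,-9,0,0,0]
    - [28,0,0,-9,0,0,0]

```text
clock: 17.8
tool_pos: [0.6366, 0.0873, 0.1536]
orientation: [-0.035, 0.707, 0.034, 0.705]
wrist_force: [-0.3, -0.0, -0.9]
finger_gap: 0.373
```

Request:
play_rows:
  moves:
    - [28,0,0,-5,0,0,0]
    - [28,0,0,-10,0,0,0]
    - [28,0,0,-15,0,0,0]
    - [28,0,0,-20,0,0,0]
    - [28,0,0,-20,0,0,0]

```text
clock: 18.3
tool_pos: [0.6362, 0.0873, 0.1326]
orientation: [-0.035, 0.708, 0.034, 0.705]
wrist_force: [0.2, 0.1, -1.4]
finger_gap: 0.373
```

Request:
play_rows:
  moves:
    - [28,0,0,-5,0,0,0]
    - [28,0,0,-9,0,0,0]
    - [28,0,0,-12,0,0,0]
    - [28,0,0,-12,0,0,0]

```text
clock: 18.7
tool_pos: [0.636, 0.0872, 0.1201]
orientation: [-0.035, 0.708, 0.034, 0.705]
wrist_force: [0.4, 0.6, -1.2]
finger_gap: 0.374
```

Request:
play_rows:
  moves:
    - [28,0,0,-1,0,0,0]
    - [28,0,0,-2,0,0,0]
    - [28,0,0,-2,0,0,0]

```text
clock: 19.0
tool_pos: [0.6363, 0.0873, 0.119]
orientation: [-0.035, 0.707, 0.034, 0.705]
wrist_force: [-2.0, 0.3, 9.2]
finger_gap: 0.378
```

Request:
play_rows:
  moves:
    - [28,0,0,-1,0,0,0]
    - [28,0,0,-1,0,0,0]

```text
clock: 19.2
tool_pos: [0.6363, 0.0872, 0.1189]
orientation: [-0.035, 0.707, 0.034, 0.705]
wrist_force: [-3.8, -1.1, 12.2]
finger_gap: 0.373
```

Request:
play_rows:
  moves:
    - [45,0,0,0.5,0,0,0]
    - [60,0,0,0.5,0,0,0]
    - [70,0,0,0.5,0,0,0]
    - [70,0,0,0.5,0,0,0]
    - [70,0,0,0.5,0,0,0]
    - [70,0,0,20,0,0,0]
    - [70,0,0,50,0,0,0]
    - [70,-30,0,80,0,0,0]
    - [70,-70,0,120,0,0,0]
    - [70,-110,0,150,0,0,0]

```text
clock: 20.2
tool_pos: [0.5307, 0.0872, 0.2661]
orientation: [-0.035, 0.707, 0.034, 0.705]
wrist_force: [0.8, -1.0, 1.5]
finger_gap: 0.818
```

Run:
```python
from bott import *
st=telemetry.get_state(); s=st['tool_pos']; print(s)
for c in ('scene','top'):
    p=capture(c); save(p,c+'12')
    X=pts(p,np.ones(p['z_map'].shape,bool))
    for nm,c0 in (('red',[.63,.147]),('yel',[.6365,.087]),('blue',[.642,.029])):
        c0=np.array(c0)
        for _ in range(8):
            Y=X[(np.hypot(*(X[:,:2]-c0).T)<.0185)&(X[:,2]>.117)&(X[:,2]<.128)]
            if len(Y): c0=Y[:,:2].mean(0)
        print(c,nm,c0.round(4),len(Y),np.median(Y[:,2]).round(4))
    # strap
    for lo in (.18,.22,.26,.30,.32):
        Z=X[(X[:,2]>lo)&(X[:,2]<lo+.02)&(X[:,0]>.6)&(X[:,0]<.65)&(X[:,1]>.17)&(X[:,1]<.26)]; print(lo,len(Z),Z.mean(0).round(4))
    Z=X[(X[:,2]>.335)&(X[:,2]<.375)&(X[:,0]>.59)&(X[:,0]<.66)&(X[:,1]>.19)&(X[:,1]<.26)]; print('tab',len(Z),Z.mean(0).round(4),Z.min(0).round(4),Z.max(0).round(4))
    im=cv2.cvtColor(p['img'],cv2.COLOR_RGB2BGR)[150:290,210:390] if c=='scene' else cv2.cvtColor(p['img'],cv2.COLOR_RGB2BGR)[150:290,140:320]
    cv2.imwrite(f'pics/{c}12c.png',cv2.resize(im,None,fx=4,fy=4))
```

```text
[0.53067003 0.08720767 0.26609418]
scene red [0.6312 0.1485] 83 0.1218
scene yel [0.6364 0.0888] 78 0.1222
scene blue [0.6434 0.0298] 74 0.1214
0.18 29 [0.627  0.1942 0.1911]
0.22 30 [0.6246 0.2    0.2304]
0.26 31 [0.6263 0.206  0.2701]
0.3 38 [0.6235 0.2115 0.3103]
0.32 28 [0.6263 0.2145 0.3285]
tab 107 [0.6231 0.2279 0.3502] [0.6041 0.2139 0.3352] [0.6368 0.2442 0.3554]
top red [0.63  0.147] 0 nan
top yel [0.6365 0.087 ] 0 nan
top blue [0.6418 0.0242] 102 0.1217
0.18 0 [nan nan nan]
0.22 0 [nan nan nan]
0.26 0 [nan nan nan]
0.3 0 [nan nan nan]
0.32 0 [nan nan nan]
  return _methods._mean(a, axis=axis, dtype=dtype,
  ret = ret.dtype.type(ret / rcount)
<stdin>:14: RuntimeWarning: Mean of empty slice.
  ret = um.true_divide(
<stdin>:15: RuntimeWarning: Mean of empty slice.
Traceback (most recent call last):
ValueError: zero-size array to reduction operation minimum which has no identity
```

View pics/scene12c.png

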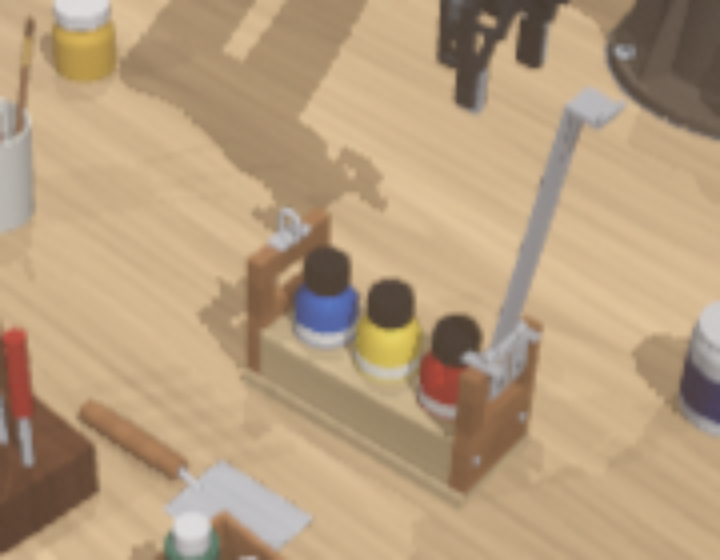

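Yellow is seated: scene crop (390,320), with its cap at the same 0.122 m height as its neighbours. Next is the strap: I'll work out the arc and move above the tab at crop (597,108).

```bash
cat > arc.py <<'E'
import numpy as np
O=np.array([.6363,.0872]); Y=np.array([-.0988,.9951]); hy=.097
def tcp(q,r=.224,h=.014):
    y=-r*np.cos(q)+h*np.sin(q); z=r*np.sin(q)+h*np.cos(q)
    return np.r_[O+Y*(hy+y),.1295+z-.002]
if __name__=='__main__':
    p0=tcp(1.717)
    for q in np.r_[1.717,np.linspace(1.6,0,17)]: print(round(q,2),(tcp(q)*1000).round(1),((tcp(q)-p0)*1000).round(1))
E
python3 arc.py
```

```text
1.72 [622.1 230.  347.1] [0. 0. 0.]
1.6 [624.7 204.2 351. ] [  2.6 -25.8   3.9]
1.5 [626.9 181.9 351.9] [  4.8 -48.1   4.9]
1.4 [629.1 159.6 350.6] [  7.  -70.4   3.5]
1.3 [631.3 137.5 347.1] [  9.2 -92.5   0. ]
1.2 [633.4 115.9 341.3] [  11.3 -114.    -5.7]
1.1 [635.5  95.  333.5] [  13.4 -134.9  -13.6]
1.0 [637.5  75.  323.6] [  15.4 -155.   -23.5]
0.9 [639.4  56.1 311.7] [  17.3 -173.9  -35.4]
0.8 [641.1  38.4 297.9] [  19.  -191.6  -49.1]
0.7 [642.8  22.2 282.5] [  20.6 -207.8  -64.6]
0.6 [644.2   7.6 265.5] [  22.1 -222.4  -81.5]
0.5 [645.5  -5.2 247.2] [  23.4 -235.2  -99.9]
0.4 [646.6 -16.2 227.6] [  24.4 -246.1 -119.4]
0.3 [647.5 -25.1 207.1] [  25.3 -255.1 -140. ]
0.2 [648.1 -32.  185.7] [  26.  -261.9 -161.3]
0.1 [648.6 -36.7 163.8] [  26.5 -266.7 -183.3]
0.0 [648.8 -39.2 141.5] [  26.7 -269.2 -205.6]
```

Request:
play_rows:
  moves:
    - [70,0,0,40,0,0,0]
    - [70,0,0,80,0,0,0]
    - [70,0,0,120,0,0,0]
    - [60,0,0,154,0,0,0]
    - [60,30,45,154,0,0,0]
    - [60,60,85,154,0,0,0]
    - [60,80,120,154,0,0,0]
    - [60,91.5,143,154,0,0,0]
    - [60,91.5,143,154,0,0,0]
    - [60,91.5,143,154,0,0,0]

```text
clock: 21.3
tool_pos: [0.6205, 0.2308, 0.4218]
orientation: [-0.035, 0.707, 0.034, 0.706]
wrist_force: [-0.2, -0.6, 0.3]
finger_gap: 0.706
```

Run:
```python
from bott import *
st=telemetry.get_state(); s=st['tool_pos']; print(s,st['finger_gap'],R.from_quat(st['orientation']).as_matrix().round(3))
p=capture('scene'); im=cv2.cvtColor(p['img'],cv2.COLOR_RGB2BGR)[110:250,250:430]
cv2.imwrite(f'pics/s13c.png',cv2.resize(im,None,fx=4,fy=4))
```

```text
[0.62048272 0.23084879 0.42179872] 0.7062576964989398 [[-0.001 -0.098  0.995]
 [-0.002  0.995  0.098]
 [-1.    -0.002 -0.001]]
```

View pics/s13c.png

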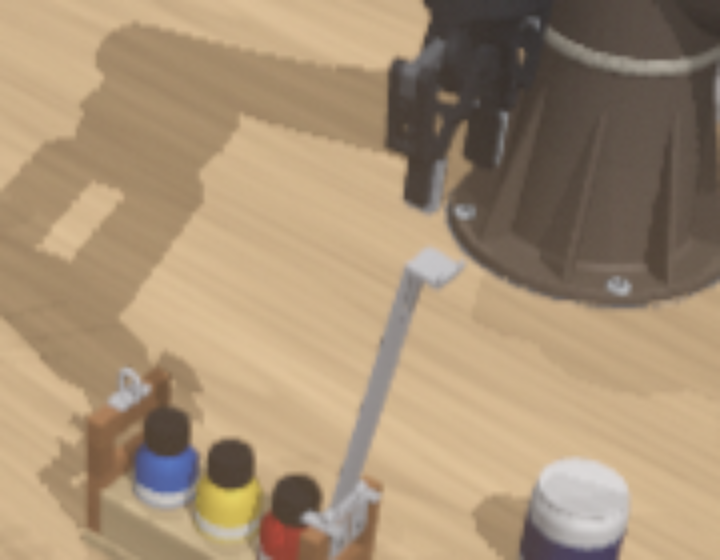

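Request:
play_rows:
  moves:
    - [60,1.6,-1,-25,0,0,0]
    - [60,1.6,-1,-50,0,0,0]
    - [60,1.6,-1,-68,0,0,0]
    - [60,1.6,-1,-73,0,0,0]
    - [60,1.6,-1,-73,0,0,0]

```text
clock: 21.85
tool_pos: [0.6217, 0.2284, 0.3492]
orientation: [-0.035, 0.707, 0.034, 0.706]
wrist_force: [0.5, -0.3, 0.2]
finger_gap: 0.697
```

Run:
```python
from bott import *
p=capture('scene'); im=cv2.cvtColor(p['img'],cv2.COLOR_RGB2BGR)[130:220,290:410]
cv2.imwrite(f'pics/s14c.png',cv2.resize(im,None,fx=6,fy=6,interpolation=cv2.INTER_CUBIC))
```

```text
(no output)
```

View pics/s14c.png

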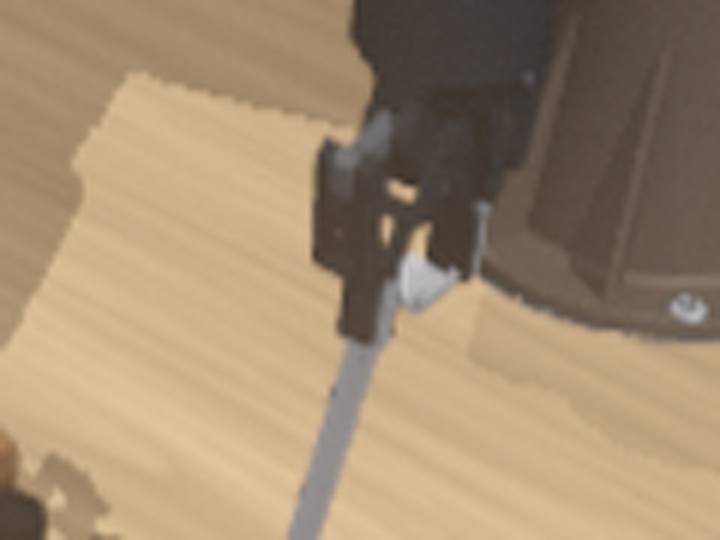

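Request:
play_rows:
  moves:
    - [22,0,1,-1,0,0,0]
    - [22,0,1,-1,0,0,0]
    - [22,0,1,-1,0,0,0]
    - [22,0,1,-1,0,0,0]
    - [22,0,1,-1,0,0,0]
    - [22,0,1,-1,0,0,0]
    - [22,0,1,-1,0,0,0]

```text
clock: 22.6
tool_pos: [0.6207, 0.2299, 0.3505]
orientation: [-0.035, 0.707, 0.034, 0.706]
wrist_force: [-11.9, -0.3, 13.0]
finger_gap: 0.302
```

Request:
play_rows:
  moves:
    - [22,1,-13,2,0,0,0]
    - [22,2.6,-25.8,3.9,0,0,0]
    - [22,4,-37,4.6,0,0,0]
    - [22,4.8,-48,4.9,0,0,0]
    - [22,6,-59,4.4,0,0,0]
    - [22,7,-70,3.5,0,0,0]
    - [22,7,-70,3.5,0,0,0]

```text
clock: 23.3
tool_pos: [0.628, 0.1581, 0.354]
orientation: [-0.035, 0.707, 0.033, 0.706]
wrist_force: [-1.5, -0.1, -0.7]
finger_gap: 0.303
```

Run:
```python
from bott import *
p=capture('scene'); im=cv2.cvtColor(p['img'],cv2.COLOR_RGB2BGR)[130:270,230:410]
cv2.imwrite(f'pics/s15c.png',cv2.resize(im,None,fx=4,fy=4,interpolation=cv2.INTER_CUBIC))
```

```text
(no output)
```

View pics/s15c.png

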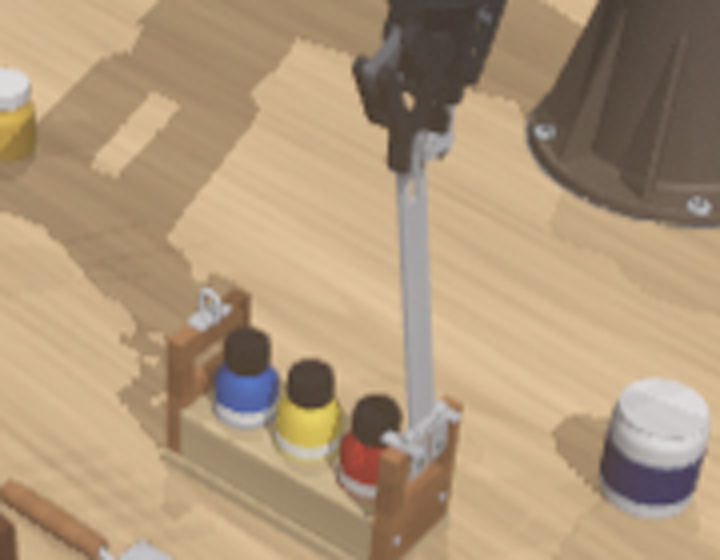

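Request:
play_rows:
  moves:
    - [22,2.2,-21,-3.5,0,0,0]
    - [22,4.3,-42.5,-9.3,0,0,0]
    - [22,6.4,-63.5,-17,0,0,0]
    - [22,8.4,-83.5,-27,0,0,0]
    - [22,10.3,-102,-39,0,0,0]
    - [22,12,-120,-52.7,0,0,0]
    - [22,13.7,-136,-68,0,0,0]
    - [22,13.7,-136,-68,0,0,0]

```text
clock: 24.15
tool_pos: [0.6423, 0.0199, 0.2855]
orientation: [-0.035, 0.706, 0.032, 0.706]
wrist_force: [-1.2, -7.4, 7.2]
finger_gap: 0.305
```

Run:
```python
from bott import *
p=capture('scene'); im=cv2.cvtColor(p['img'],cv2.COLOR_RGB2BGR)[130:270,230:410]
cv2.imwrite(f'pics/s16c.png',cv2.resize(im,None,fx=4,fy=4,interpolation=cv2.INTER_CUBIC))
```

```text
(no output)
```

View pics/s16c.png

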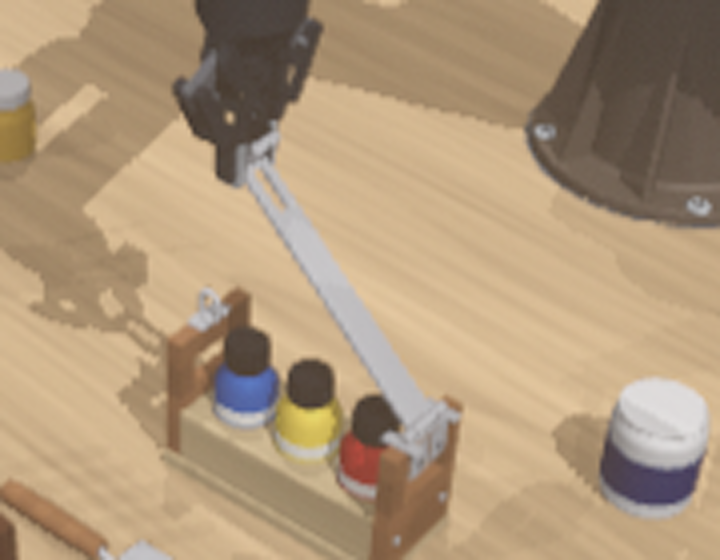

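Request:
play_rows:
  moves:
    - [22,1.9,-13.3,-18,0,0,0]
    - [22,3.2,-26,-36,0,0,0]
    - [22,4.3,-37,-56,0,0,0]
    - [22,5.2,-46,-76,0,0,0]
    - [22,5.8,-52.5,-98,0,0,0]
    - [22,6.3,-57,-119,0,0,0]
    - [22,6.3,-57,-119,0,0,0]

```text
clock: 24.9
tool_pos: [0.6483, -0.0374, 0.165]
orientation: [-0.035, 0.707, 0.032, 0.706]
wrist_force: [-2.2, -5.8, 1.2]
finger_gap: 0.306
```

Run:
```python
from bott import *
p=capture('scene'); im=cv2.cvtColor(p['img'],cv2.COLOR_RGB2BGR)[150:270,230:390]
cv2.imwrite(f'pics/s17c.png',cv2.resize(im,None,fx=4.5,fy=4.5,interpolation=cv2.INTER_CUBIC))
```

```text
(no output)
```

View pics/s17c.png

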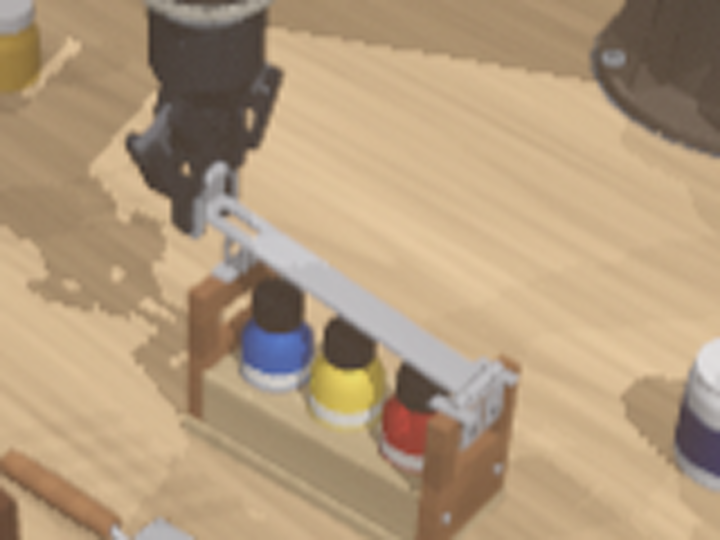

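The strap has come down to about 0.1 rad, with its slot at crop (240,215) just over the staple at (235,255). Lowering the rest in small steps.

Request:
play_rows:
  moves:
    - [22,0,-0.7,-5,0,0,0]
    - [22,0.1,-1.3,-10,0,0,0]
    - [22,0.2,-1.8,-15,0,0,0]
    - [22,0.3,-2.2,-19,0,0,0]
    - [22,0.3,-2.2,-19,0,0,0]

```text
clock: 25.45
tool_pos: [0.6484, -0.0396, 0.1467]
orientation: [-0.035, 0.707, 0.032, 0.706]
wrist_force: [-3.2, -4.0, 0.7]
finger_gap: 0.308
```

Request:
play_rows:
  moves:
    - [22,0,0,-2,0,0,0]
    - [22,0,0,-4,0,0,0]
    - [22,0,0,-5,0,0,0]
    - [22,0,0,-5,0,0,0]

```text
clock: 25.85
tool_pos: [0.6485, -0.0399, 0.1418]
orientation: [-0.035, 0.707, 0.031, 0.706]
wrist_force: [-3.8, -5.8, 0.3]
finger_gap: 0.305
```

```bash
cat > st.py <<'E'
from bott import *
import sys
for c in ('scene','top'):
    p=capture(c); save(p,c+sys.argv[1])
    X=pts(p,np.ones(p['z_map'].shape,bool))
    O=np.array([.6363,.0872]);Y=np.array([-.0988,.9951]);Xh=np.array([.9951,.0988])
    L=np.c_[(X[:,:2]-O)@Xh,(X[:,:2]-O)@Y,X[:,2]]
    m=(abs(L[:,0])<.012)&(L[:,1]>-.09)&(L[:,1]<.075)&(L[:,2]>.126)&(L[:,2]<.16)
    print(c,m.sum(), np.polyfit(L[m,1],L[m,2],1) if m.sum()>10 else '', np.median(L[m,2]))
    if c=='scene':
        im=cv2.cvtColor(p['img'],cv2.COLOR_RGB2BGR)[150:270,230:390]
        cv2.imwrite(f'pics/s{sys.argv[1]}c.png',cv2.resize(im,None,fx=4.5,fy=4.5,interpolation=cv2.INTER_CUBIC))
E
python3 st.py 18
```

```text
scene 317 [-0.06874671  0.13667626] 0.13690895396700126
top 124 [-0.10386329  0.13935826] 0.13341319235581028
```

View pics/s18c.png

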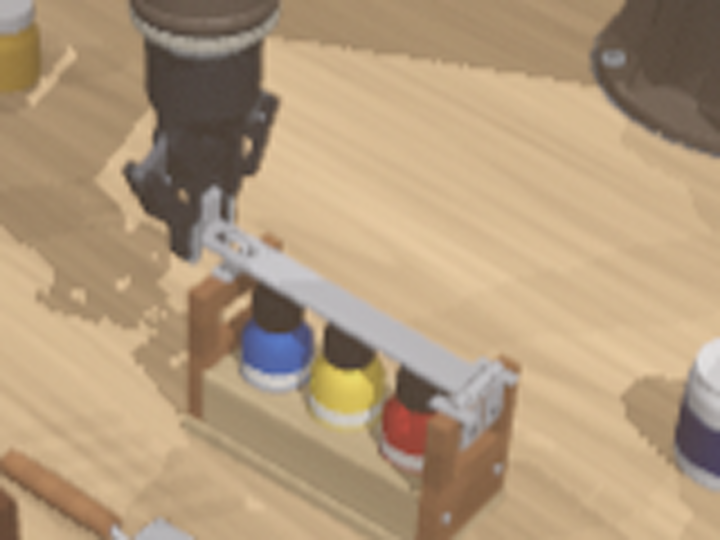

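Request:
play_rows:
  moves:
    - [22,0,0,-2,0,0,0]
    - [22,0,0,-4,0,0,0]
    - [22,0,0,-6,0,0,0]
    - [22,0,0,-6,0,0,0]

```text
clock: 26.35
tool_pos: [0.6485, -0.0401, 0.1358]
orientation: [-0.035, 0.707, 0.031, 0.706]
wrist_force: [-3.0, -4.6, 0.1]
finger_gap: 0.303
```

```bash
python3 st.py 19
```

```text
scene 308 [-0.04059473  0.13417776] 0.13429590763167948
top 131 [-0.05869756  0.13562025] 0.13219383023682638
```

View pics/s19c.png

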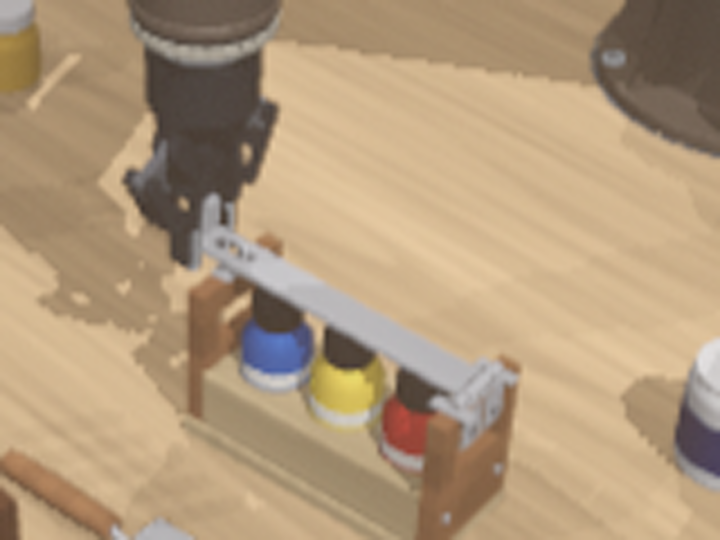

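Request:
play_rows:
  moves:
    - [22,0,0,-2,0,0,0]
    - [22,0,0,-4,0,0,0]
    - [22,0,0,-6,0,0,0]
    - [22,0,0,-6,0,0,0]

```text
clock: 26.85
tool_pos: [0.6485, -0.0401, 0.1299]
orientation: [-0.035, 0.707, 0.031, 0.706]
wrist_force: [-3.3, -3.9, 0.7]
finger_gap: 0.305
```

Request:
play_rows:
  moves:
    - [22,0,0,-1.5,0,0,0]
    - [22,0,0,-3,0,0,0]
    - [22,0,0,-3,0,0,0]

```text
clock: 27.15
tool_pos: [0.6485, -0.0401, 0.1268]
orientation: [-0.036, 0.707, 0.031, 0.705]
wrist_force: [-2.8, -2.3, 1.1]
finger_gap: 0.304
```

Request:
play_rows:
  moves:
    - [22,0,0,-1.5,0,0,0]
    - [22,0,0,-3,0,0,0]
    - [22,0,0,-3,0,0,0]

```text
clock: 27.45
tool_pos: [0.6487, -0.0401, 0.1262]
orientation: [-0.036, 0.707, 0.031, 0.706]
wrist_force: [-15.6, -0.9, 36.0]
finger_gap: 0.307
```

```bash
python3 st.py 20
```

```text
scene 302 [-0.00424039  0.13009379] 0.13023491617222033
top 137 [0.00341313 0.13050744] 0.13087020517586745
```

View pics/s20c.png

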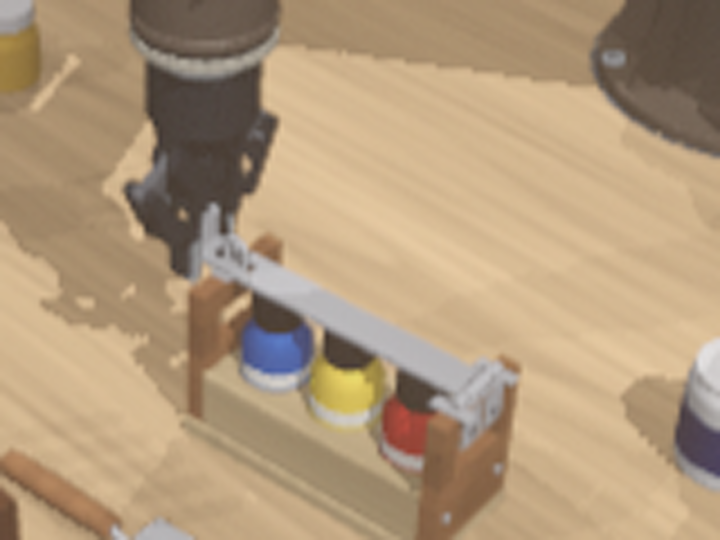

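Strap top reads 0.130 m and level, and the contact force has risen, so it is home. Releasing.

Request:
play_rows:
  moves:
    - [40,0,0,0,0,0,0]
    - [60,0,0,0,0,0,0]
    - [65,0,0,0,0,0,0]
    - [65,0,0,0,0,0,0]
    - [65,0,0,0,0,0,0]
    - [65,0,0,20,0,0,0]
    - [65,0,0,60,0,0,0]
    - [65,-30,-30,100,0,0,0]
    - [65,-70,-70,120,0,0,0]
    - [65,-110,-110,130,0,0,0]

```text
clock: 28.55
tool_pos: [0.5557, -0.1336, 0.2523]
orientation: [-0.037, 0.706, 0.032, 0.707]
wrist_force: [-0.2, -1.4, -0.2]
finger_gap: 0.76
```

Request:
play_rows:
  moves:
    - [65,-20,-40,0,0,0,0]
    - [65,-30,-80,0,0,0,0]
    - [65,-30,-80,0,0,0,0]

```text
clock: 28.85
tool_pos: [0.5245, -0.2177, 0.2527]
orientation: [-0.036, 0.706, 0.03, 0.707]
wrist_force: [-0.1, 0.8, -0.2]
finger_gap: 0.754
```

```bash
python3 st.py 21
python3 - <<'E'
from h import *
for c in ('scene','top'):
    p=capture(c)
    im=cv2.cvtColor(p['img'],cv2.COLOR_RGB2BGR)
    if c=='top': cv2.imwrite('pics/t21c.png',cv2.resize(im[140:320,80:470],None,fx=2,fy=2))
    for l in ['gold_jar','tape_roll','enamel_tin','brush_mug','palette_knife']:
        r=spotter.cut_out(p,l)
        if r: X=pts(p,r[0]['mask']); print(c,l,np.round(r[0]['at']),np.median(X,0).round(3))
E
```

```text
scene 306 [-0.0068125   0.13041397] 0.1303671109773875
top 560 [-0.0003828   0.13065421] 0.13054954939111837
scene gold_jar [308. 245.] [0.662 0.11  0.06 ]
scene tape_roll [384. 337.] [0.701 0.421 0.022]
scene enamel_tin [308. 245.] [0.663 0.114 0.059]
scene brush_mug [206. 183.] [ 0.705 -0.318  0.076]
scene palette_knife [259. 269.] [0.793 0.055 0.004]
top gold_jar [436. 243.] [ 0.493 -0.432  0.047]
top tape_roll [138. 218.] [0.694 0.413 0.024]
top enamel_tin [182. 295.] [0.437 0.259 0.084]
top brush_mug [223. 224.] [0.614 0.142 0.088]
top palette_knife [241. 165.] [0.797 0.071 0.004]
```

View pics/s21c.png

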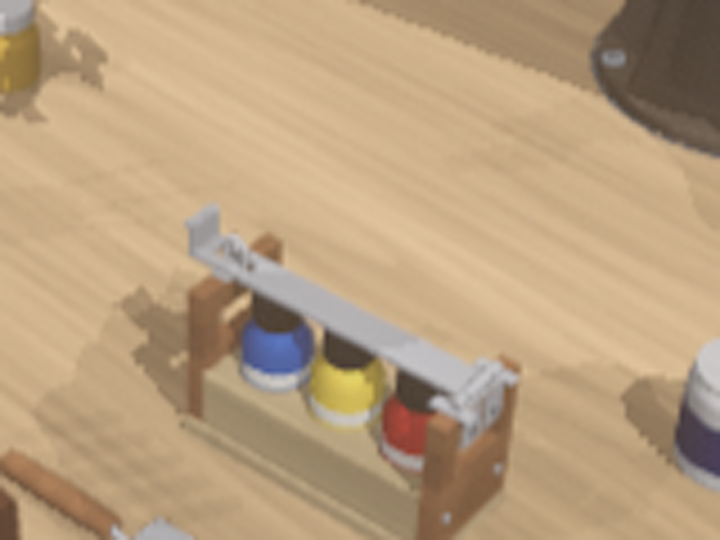

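View pics/t21c.png

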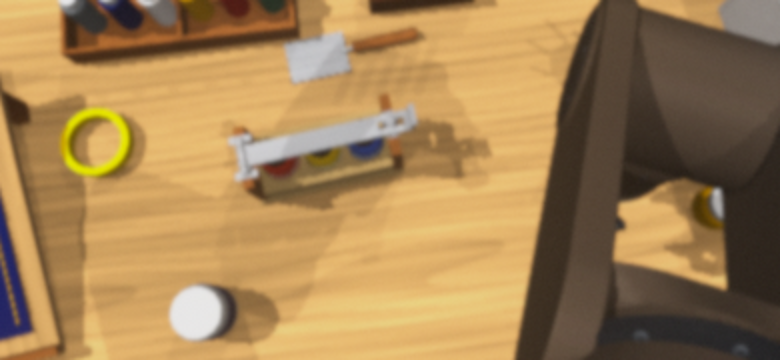

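The strap is closed over the staple (scene crop 235,250; level to within 0.007 rad), all three bottles sit in their holes, and the arm is clear of everything. Handing in.

```bash
python3 -c "
from workcell import ctrl; print(ctrl.finish_job())"
```

```text
the job is handed in; nothing more can be done
None
```

I finished every step at about 29 s of the 72 s allowed and handed the job in; it reported no verdict.

- **Bottle on the bench:** I gripped the yellow bottle across its body, turned it upright, set it down and let go. The pictures showed it standing upright.
- **Bottle in the carrier:** I took it again by its cap and lowered it under grip into the middle hole until it touched the floor. After release its cap was 0.122 m above the bench, level with its neighbours.
- **Strap:** I pinched the tab and brought the strap down around its arc until it met its stop, where the force rose to 36 N. After release its top read 0.130–0.131 m and level to within 0.007 rad, with the slot around the staple.
- **Other things on the bench:** Tape, tin, palette knife, mug and the two other bottles showed no real movement.

**Checks that failed or disagreed:**
- **Wrong reports:** In the last pictures the network mistook the carrier for the jar and for the tin (scene view) and for the mug (top view). I did not count those reports.
- **Partly hidden jar:** The arm hid part of the gold jar from above, so its reading (about 11 mm off) is unreliable. The arm never went near it.
- **Strap angle:** By tool height alone the strap should have been home about 15 mm sooner, so I followed the camera measurement and kept lowering until the stop.

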